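Fetch the blue template frames from behind the grey ones and clamp them on the bed

TASK

Each blue template frame (there are two or three) is stored in the rear of a rack lane behind a grey one: set the grey frame aside, slide the blue one forward from under the lips, lift it out, and lay it flat in a nest of the clamping bed, one frame per nest. When all the blue frames lie in nests, turn the bed's black knob clockwise past its click until it is fully clamped. At the end all three grey frames must be back flat in the front half of the lanes, one per lane, and the oil bottle, hammer and tin left where they stand.

Things in the scene. Friction and masses are not known exactly. Their poses are not given: they have to be found in the camera images.
- rack: storage rack fixed to the bench (left or right side), 212 (x) by 228 (y) mm, 29 mm high, origin centre of underside, -x end towards the robot. Three lanes along x, each 68 mm wide, 200 mm long inside, floor 6 mm above the bench, green walls 25 mm high above it, 16 mm stops at both ends. Front half (x -100 to +2 mm) open above; rear half under side lips (see lane points).
- bed: grey clamping bed fixed to the bench (left or right side), 210 (x) by 242 (y) mm, top 20 mm above the bench, origin under it. Three nests side by side along y in the half nearer the robot, each 98 x 70 mm inside, rims 6 mm high. Beyond, at x 22 to 40 mm, a yellow clamp strip 40 to 46 mm above the bench, which the knob slides 22 mm over the frames' far edges.
- knob (a joint): angle of the black clamp knob: 0 released, 1.5 clamped (a stop). It grows CLOCKWISE seen from above. A detent spring pushes it back to 0 below 0.75 and snaps it on to 1.5 beyond; it needs at most 0.3 N m.
- knob_grip (a point): point on the knob's upright axis, 73 mm above the bench, at local (80, 0) mm of the bed. The knob's grip is a bar 64 mm long, 16 mm thick, from 54 to 88 mm above the bench, to be pinched across its 16 mm. The axes of this point turn with the knob: x along the bar. At joint value 0 the bar lies along the bed's x.
- mat: black rubber mat fixed on the bench between rack and bed, 140 x 120 x 3 mm: a free spot to set a frame aside. Origin: centre of its underside.
- lane0_front (a point): lane 0: floor point under a frame in the open front half (rack x -49, y -74 mm); axes as rack's. From rack x +2 back, aluminium lips 19 to 23 mm above the floor overhang each side by 8 mm; a frame under them (grip standing up in the 52 mm slot) cannot be lifted, only slid forward; it is free when its centre is at rack x -44 to -55 mm (front stop). Rear frame at x about +51.
- nest0 (a point): nest 0 of the bed: centre of its floor, 20 mm above the bench (bed local x = -40, y = -78 mm). Axes as the bed's; a frame lies with its length along x.
- lane1_front (a point): lane 1: floor point under a frame in the open front half (rack x -49, y 0 mm); axes as rack's. From rack x +2 back, aluminium lips 19 to 23 mm above the floor overhang each side by 8 mm; a frame under them (grip standing up in the 52 mm slot) cannot be lifted, only slid forward; it is free when its centre is at rack x -44 to -55 mm (front stop). Rear frame at x about +51.
- nest1 (a point): nest 1 of the bed: centre of its floor, 20 mm above the bench (bed local x = -40, y = 0 mm). Axes as the bed's; a frame lies with its length along x.
- lane2_front (a point): lane 2: floor point under a frame in the open front half (rack x -49, y 74 mm); axes as rack's. From rack x +2 back, aluminium lips 19 to 23 mm above the floor overhang each side by 8 mm; a frame under them (grip standing up in the 52 mm slot) cannot be lifted, only slid forward; it is free when its centre is at rack x -44 to -55 mm (front stop). Rear frame at x about +51.
- nest2 (a point): nest 2 of the bed: centre of its floor, 20 mm above the bench (bed local x = -40, y = 78 mm). Axes as the bed's; a frame lies with its length along x.
- grey0: grey template frame with black grip, at the start in the front half of a lane. Plate 90 (x) x 60 (y) x 16 mm, lying flat, with an upright grip block on its middle, 14 mm thick (x), 40 mm long (y), from 16 to 56 mm above the underside; 0.25 to 0.5 kg. Origin centre of underside, z up. Same either way round.
- grey1: grey template frame with black grip, at the start in the front half of a lane. Plate 90 (x) x 60 (y) x 16 mm, lying flat, with an upright grip block on its middle, 14 mm thick (x), 40 mm long (y), from 16 to 56 mm above the underside; 0.25 to 0.5 kg. Origin centre of underside, z up. Same either way round.
- grey2: grey template frame with black grip, at the start in the front half of a lane. Plate 90 (x) x 60 (y) x 16 mm, lying flat, with an upright grip block on its middle, 14 mm thick (x), 40 mm long (y), from 16 to 56 mm above the underside; 0.25 to 0.5 kg. Origin centre of underside, z up. Same either way round.
- blue0: blue template frame with yellow grip, at the start in the rear half of a lane, under the lips, behind a grey one; may be absent. Plate 90 (x) x 60 (y) x 16 mm, lying flat, with an upright grip block on its middle, 14 mm thick (x), 40 mm long (y), from 16 to 56 mm above the underside; 0.25 to 0.5 kg. Origin centre of underside, z up. Same either way round.
- blue1: blue template frame with yellow grip, at the start in the rear half of a lane, under the lips, behind a grey one; may be absent. Plate 90 (x) x 60 (y) x 16 mm, lying flat, with an upright grip block on its middle, 14 mm thick (x), 40 mm long (y), from 16 to 56 mm above the underside; 0.25 to 0.5 kg. Origin centre of underside, z up. Same either way round.
- blue2: blue template frame with yellow grip, at the start in the rear half of a lane, under the lips, behind a grey one; may be absent. Plate 90 (x) x 60 (y) x 16 mm, lying flat, with an upright grip block on its middle, 14 mm thick (x), 40 mm long (y), from 16 to 56 mm above the underside; 0.25 to 0.5 kg. Origin centre of underside, z up. Same either way round.
- oil: bystander: white plastic bottle with red cap, 52 mm across, 140 mm tall, origin under its centre.
- mallet: bystander: hammer lying on the bench, origin under its middle, handle towards its -x.
- tin: bystander: open steel tin, 70 mm across, 80 mm tall, origin under its centre.
There are look-alikes about, which are no part of the job. Leave any purple look-alike of the blue0 alone.

How it is judged:
By the outcome, as a careful person would: the job done as asked, in the order asked, and still so for the second after the job is handed in, with the robot touching nothing.
Of blue0, blue1, blue2 only 2 to 3 are there at a start; the rules pass over those that are not, and their reading is None.
At some moment in a run one of grey0, grey1, grey2, blue0, blue1, blue2 may be knocked a few centimetres aside while the robot is not near it.
Once in a run the grip may slacken for a moment while it holds something.
It also fails if it takes over 208 s, if anything falls off the work surface, if the arm or the gripper's body presses on something with over 40 N, if the wrist force passes 120 N, or if a joint passes its speed limit or range.

ROBOT

A 6-joint arm with a two-finger parallel gripper is mounted at the origin on the work surface. World frame = base frame: x ahead of the robot, y to its left, z up, the work surface at z = 0. Lengths are in m, angles in rad, forces in N, time in s.
With the tool pointing down it reaches from about 0.4 to 0.825 m from the base axis. Payload 7 kg.
Tool frame: the origin (TCP) lies on the mounting face of the last link; the fingertips stand 173 mm ahead of it and the grasp point (between the pads) lies 155 mm ahead of it; x points along the fingers, y is the direction in which the jaws open and shut, and the axes are right-handed (so a half turn about x gives the same grasp; the last joint's range is limited). The gripper opens to 85 mm and grips with 20 to 120 N. Pads are 22 mm wide; open, the fingers measure 114 mm over their backs; the gripper's body (76 mm by 85 mm) begins 54 mm behind the grasp point. The pads swing forward as they close: fully open they stand 13 mm farther back than shut.
Start: joints at [-1.048, 0.359, 0.012, 0, -1.224, -0.288], TCP at [0.157, -0.656, 0.405] pointing down, gripper open.
Joint ranges: [-3.07, 3.07], [-1.43, 2.12], [-1.02, 1.25], [-3.03, 1.67], [-3.05, -0], [-3.03, 3.03]. Speed limits (rad/s): [2.39, 2.39, 3.01, 3.14, 3.14, 3.14].

INTERFACE

Orientations are given as a unit quaternion [x, y, z, w].
In Python, from cell import * gives the robot as it stands.
- The arm moves only by the tool apply_moves, never from a script. Its argument "plan" is a list of rows, each an object of numbers: "jaw": the opening in per cent of the stroke, from 0 (shut) to 100 (fully open); "x", "y", "z": the shift along the tool's x, y, z as a fraction of full scale; "yaw": the turn about the tool's x as a fraction of full scale. In form: [{"jaw": .., "x": .., "y": .., "z": .., "yaw": ..}, ...]. A call has exactly 8 rows; each row is the pose to reach, as a shift and turn from the pose commanded when the call began, along the tool's axes at that moment; what a row does not reach only later rows make up. Full scale, the value 1, is 0.2 m for a shift and 30 degrees for a turn. A row lasts 1/8 s, in which the tool goes at most 62.5 mm and 10.7 degrees, less where a joint would pass 70% of its speed; a pose out of reach is approached as far as the arm can. A call with a number of a shift or a turn outside -1 to 1 is refused whole. A call with a gripper value outside its range is refused whole. The fingers move at their own pace and stop on an object; "grip_force" is the grip in N (left out, the last holds). Time passes only in rows, so rows that repeat a pose let the fingers close, or fill a call up. It gives the time, the measured TCP pose, the force and the opening at its end, in the units of the state.
- read_state(): the state, without advancing time (a new reading comes with each control period).
- capture(name): name is "scene" or "top" or "wrist"; returns a dict with "frame" (384x512x3 uint8, red, green, blue), "intrinsics" (3x3 intrinsics, pixels), "R" (3x3) and "t" (3): a world point X has camera coordinates R X + t; the wrist camera has in their place "hand_eye" (4x4, takes a point from camera to tool coordinates, whose origin is the TCP and whose axes are the tool frame's). Camera axes: x right, y down, z forward; pixel columns grow to the right and rows downward; lengths in m; the calibration is good to about 2 mm. A picture is of the moment at which its call begins: read the wrist's pose just before it. There is no depth.
- job_done(): hands the job in, once; it reports no verdict.
The state is a dict: "clock": time; "joint_positions": joint angles; "dq": joint speeds; "tau": joint torques, N m; "tcp_pos": TCP position; "eef_rot": TCP orientation; "contact_force": force on the tool from outside, world axes, zero at the start; "wrist_torque": the same for the moment, N m; "opening": opening from 0.0 (shut) to 1.0 (fully open).
Only numpy, scipy, OpenCV 4.12 (cv2) and the standard library are available. Lean on these libraries where they do the work, as an engineer would, in place of code of your own. Each camera call takes 0.05 s, during which the arm holds its last target.

## Working session

There is one attempt and no reset: what is moved stays moved. The work goes in short steps, Python scripts to look and compute and a tool call to move; the robot and the scene stay as the last step left them, time stands still between calls to the robot, and variables do not carry over. Pictures are saved under pics/ and viewed, and the job is handed in when it is done.

Besides the shell and the picture viewer there is one more tool, called after "Request:" as name(argument=value, ...) on one line, values as JSON. apply_moves: Moves the arm, as the interface text tells. Shift numbers are shares of 0.2 m and turn numbers shares of 30 degrees, none past 1 either way. Its arguments: {"type":"object","properties":{"plan":{"type":"array"},"grip_force":{"type":"number"}},"required":["plan"]}

```bash
ls; mkdir -p pics; python3 - <<'E'
from cell import *
import cv2
s=read_state();print({k:(v if not hasattr(v,'tolist') else v.tolist()) for k,v in s.items()})
for n in("scene","top","wrist"):
    c=capture(n);cv2.imwrite(f"pics/{n}0.png",c["frame"][:,:,::-1])
    print(n,c["intrinsics"],c.get("R"),c.get("t"),c.get("hand_eye"))
E
```

```text
pics
{'clock': 0.0, 'joint_positions': [-1.0479169249837321, 0.3593814851594938, 0.011056964562882549, -0.00034932161819226977, -1.2241162802193244, -0.28809033940047807], 'dq': [0.00015224233996185183, -0.0001314042364604926, 9.263015244244034e-05, 0.0004485342845410716, -9.514896028685048e-05, -0.00011983470670460779], 'tau': [0.0018431516946293414, -58.33224177360535, 29.341038465499878, 6.936480849981308, -0.005997175758238882, -3.1370575470646145e-05], 'tcp_pos': [0.15697474961524194, -0.6562876205167023, 0.40376626607148514], 'eef_rot': [-0.08219806422351708, 0.7023672048500135, 0.08335820291904882, 0.7021219251634239], 'contact_force': [-0.07497324120456696, 0.6890221494212826, -0.4149931100741538], 'wrist_torque': [-0.04945876532118196, -0.031484455327869254, -0.0012250647367170243], 'opening': 1.00264323817119}
scene [[430.18644792   0.         250.75632273]
 [  0.         430.18644792 192.79005483]
 [  0.           0.           1.        ]] [[ 0.83392889  0.55164374  0.01586798]
 [ 0.3607355  -0.52311893 -0.77215056]
 [-0.41765118  0.6496428  -0.63524147]] [-0.41783469 -0.12031418  1.62268208] None
top [[393.97990994   0.         260.88735435]
 [  0.         393.97990994 189.87805571]
 [  0.           0.           1.        ]] [[-0.01810692 -0.99934689  0.03127196]
 [-0.99916192  0.01693749 -0.03726377]
 [ 0.03670976 -0.03192049 -0.99881604]] [-0.00121749  0.50336424  1.01280123] None
wrist [[288.21901078   0.         255.59676073]
 [  0.         288.21901078 186.95179639]
 [  0.           0.           1.        ]] None None [[-6.45740915e-04 -2.89241381e-01  9.57255978e-01  3.07054250e-02]
 [ 9.99999792e-01 -1.89808980e-04  6.17222752e-04  6.54294936e-04]
 [ 3.16941960e-06  9.57256177e-01  2.89241443e-01 -7.32745945e-02]
 [ 0.00000000e+00  0.00000000e+00  0.00000000e+00  1.00000000e+00]]
```

View pics/top0.png

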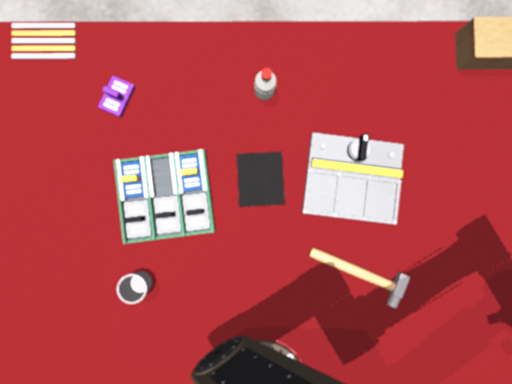

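View pics/scene0.png

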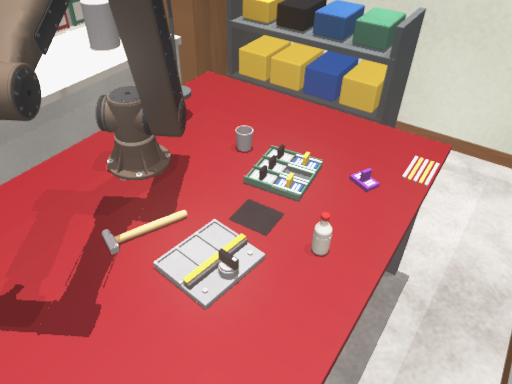

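View pics/wrist0.png

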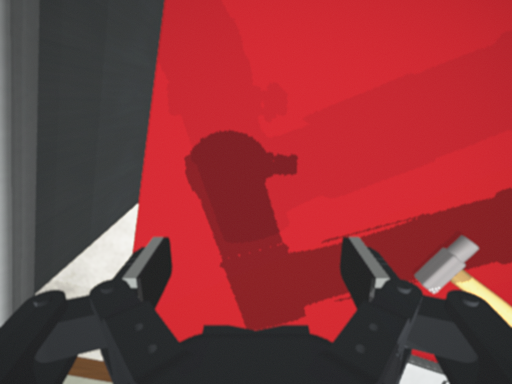

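```bash
cat > h.py <<'E'
from cell import *
import cv2, numpy as np, json
from scipy.spatial.transform import Rotation as Rn
def cam(name):
    s=read_state(); c=capture(name); K=np.array(c["intrinsics"])
    if name=="wrist":
        R=Rn.from_quat(s["eef_rot"]).as_matrix(); T=np.eye(4);T[:3,:3]=R;T[:3,3]=s["tcp_pos"]
        W=T@np.array(c["hand_eye"]); Rc=W[:3,:3].T; t=-Rc@W[:3,3]
    else: Rc=np.array(c["R"]);t=np.array(c["t"])
    return dict(im=c["frame"],K=K,R=Rc,t=t,s=s)
def ray(c,uv,z):
    uv=np.atleast_2d(uv).astype(float); d=np.c_[uv,np.ones(len(uv))]@np.linalg.inv(c["K"]).T@c["R"]
    o=-c["R"].T@c["t"]; k=(z-o[2])/d[:,2]; return o+d*k[:,None]
def proj(c,X):
    X=np.atleast_2d(X)@c["R"].T+c["t"]; p=X@c["K"].T; return p[:,:2]/p[:,2:]
def hsv(c): return cv2.cvtColor(np.ascontiguousarray(c["im"]),cv2.COLOR_RGB2HSV)
def save(c,n,sc=1,roi=None):
    im=c["im"][:,:,::-1]
    if roi: im=im[roi[1]:roi[3],roi[0]:roi[2]]
    if sc!=1: im=cv2.resize(im,None,fx=sc,fy=sc,interpolation=cv2.INTER_CUBIC)
    cv2.imwrite(f"pics/{n}.png",im)
def blobs(m,amin=30):
    n,l,st,ce=cv2.connectedComponentsWithStats(m.astype(np.uint8))
    return [(ce[i].round(1).tolist(),int(st[i,4]),st[i,:4].tolist()) for i in range(1,n) if st[i,4]>=amin]
def yawdir(s):
    # world angle of tool y axis
    R=Rn.from_quat(s["eef_rot"]).as_matrix(); return np.degrees(np.arctan2(R[1,1],R[0,1]))
def st():
    s=read_state();R=Rn.from_quat(s["eef_rot"]).as_matrix()
    g=np.array(s["tcp_pos"])+R[:,0]*.155
    print("t",round(s["clock"],2),"grasp",g.round(4),"tooly",round(yawdir(s),2),"open",round(s["opening"],3),"F",np.round(s["contact_force"],1),"xax",R[:,0].round(4));return s
def go(target,ydir=None,s=None):
    """grasp-point world target -> shift in fractions"""
    s=s or read_state();R=Rn.from_quat(s["eef_rot"]).as_matrix();g=np.array(s["tcp_pos"])+R[:,0]*.155
    d=R.T@(np.array(target)-g)/.2
    out=dict(x=round(d[0],3),y=round(d[1],3),z=round(d[2],3))
    if ydir is not None:
        # turn about tool x (down): positive = clockwise from above -> world angle decreases
        a=(yawdir(s)-ydir+90)%180-90; out["yaw"]=round(a/30,3)
    return out
E
python3 - <<'E'
from h import *
c=cam("top");H=hsv(c)
save(c,"top_rack",4,(100,140,220,250));save(c,"top_bed",4,(295,120,415,235))
g=(H[...,0]>45)&(H[...,0]<95)&(H[...,1]>60)&(H[...,2]>40)
print(blobs(g))
ys,xs=np.nonzero(g);sel=(xs<230)&(ys>140)&(ys<250)
r=cv2.minAreaRect(np.c_[xs,ys][sel].astype(np.float32));print(r);b=cv2.boxPoints(r);print(ray(c,b,.02).round(4))
y=(H[...,0]>22)&(H[...,0]<34)&(H[...,1]>120)&(H[...,2]>120);
for q in blobs(y,10): print(q,ray(c,q[0],.062).round(4))
k=(H[...,2]<50)
for q in blobs(k,15): print('k',q,ray(c,q[0],.062).round(4))
E
```

```text
[([188.4, 152.9], 39, [180, 151, 18, 5]), ([169.5, 215.6], 769, [119, 150, 95, 93]), ([158.9, 156.5], 37, [151, 155, 17, 4]), ([129.5, 160.0], 36, [121, 158, 18, 5])]
((163.87545776367188, 196.0662841796875), (81.93902587890625, 91.37872314453125), 83.0189437866211)
[[0.5829 0.364  0.02  ]
 [0.6081 0.1338 0.02  ]
 [0.3996 0.1112 0.02  ]
 [0.3762 0.3401 0.02  ]]
([54.5, 35.0], 14, [48, 35, 14, 1]) [[0.8906 0.4919 0.062 ]]
([49.4, 49.9], 54, [23, 47, 52, 4]) [[0.8536 0.5042 0.062 ]]
([359.5, 168.8], 384, [312, 160, 91, 18]) [[ 0.5496 -0.2545  0.062 ]]
([191.4, 172.7], 25, [183, 169, 15, 6]) [[0.5464 0.1613 0.062 ]]
([131.8, 179.4], 26, [123, 176, 15, 6]) [[0.5322 0.306  0.062 ]]
k ([360.2, 149.1], 48, [358, 137, 5, 23]) [[ 0.5987 -0.2576  0.062 ]]
k ([218.7, 353.4], 502, [195, 337, 49, 35]) [[0.1079 0.1007 0.062 ]]
k ([254.0, 370.2], 2221, [198, 344, 118, 40]) [[0.0653 0.0162 0.062 ]]
k ([288.4, 360.0], 37, [281, 356, 17, 9]) [[ 0.0871 -0.0677  0.062 ]]
k ([319.2, 374.9], 87, [299, 364, 41, 20]) [[ 0.0492 -0.1419  0.062 ]]
```

```bash
python3 - <<'E'
from h import *
s=st(); R=Rn.from_quat(s["eef_rot"]).as_matrix();print(R.round(3))
print(go([.45,-.25,.25]),)
E
```

```text
t 0.2 grasp [ 0.1569 -0.6562  0.2491] tooly 103.45 open 1.002 F [-0.1  0.7 -0.4] xax [-4.e-04  1.e-03 -1.e+00]
[[-0.    -0.233  0.973]
 [ 0.001  0.973  0.233]
 [-1.     0.001 -0.   ]]
{'x': np.float64(-0.003), 'y': np.float64(1.635), 'z': np.float64(1.898)}
```

View pics/top_rack.png

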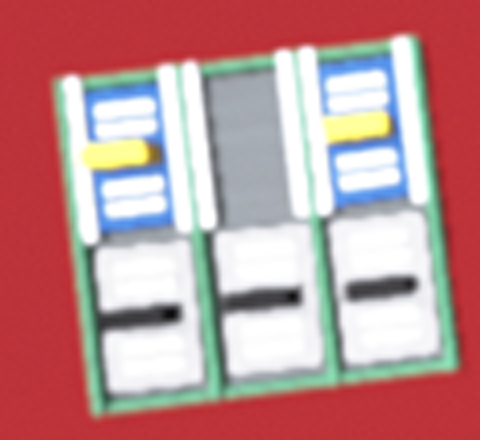

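View pics/top_bed.png

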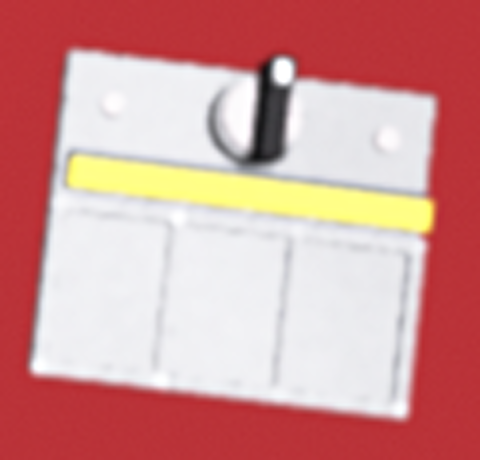

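Request:
apply_moves(plan=[{"jaw": 60, "x": 0, "y": 0.3, "z": 0.3, "yaw": -0.3}, {"jaw": 60, "x": 0, "y": 0.6, "z": 0.6, "yaw": -0.6}, {"jaw": 60, "x": 0, "y": 0.9, "z": 0.9, "yaw": -0.9}, {"jaw": 60, "x": 0, "y": 1, "z": 1, "yaw": -1}, {"jaw": 60, "x": 0, "y": 1, "z": 1, "yaw": -1}, {"jaw": 60, "x": 0, "y": 1, "z": 1, "yaw": -1}, {"jaw": 60, "x": 0, "y": 1, "z": 1, "yaw": -1}, {"jaw": 60, "x": 0, "y": 1, "z": 1, "yaw": -1}], grip_force=60)

```text
clock: 1.2
tcp_pos: [0.3046, -0.4161, 0.4045]
eef_rot: [-0.261, 0.657, 0.261, 0.657]
contact_force: [0.4, -0.2, -0.1]
opening: 0.601
```

Request:
apply_moves(plan=[{"jaw": 60, "x": 0, "y": 0, "z": 0.3, "yaw": -0.3}, {"jaw": 60, "x": 0, "y": 0, "z": 0.6, "yaw": -0.6}, {"jaw": 60, "x": 0, "y": 0, "z": 0.9, "yaw": -0.9}, {"jaw": 60, "x": 0, "y": 0, "z": 1, "yaw": -1}, {"jaw": 60, "x": 0, "y": 0, "z": 1, "yaw": -1}, {"jaw": 60, "x": 0, "y": 0, "z": 1, "yaw": -1}, {"jaw": 60, "x": 0, "y": 0, "z": 1, "yaw": -1}, {"jaw": 60, "x": 0, "y": 0, "z": 1, "yaw": -1}])

```text
clock: 2.2
tcp_pos: [0.4496, -0.2786, 0.4048]
eef_rot: [-0.422, 0.567, 0.422, 0.567]
contact_force: [0.0, 0.7, -0.0]
opening: 0.603
```

```bash
python3 - <<'E'
from h import *
st();c=cam("wrist");save(c,"w1")
print(go([.49,-.25,.25],174),go([.49,0,.25],174))
E
```

```text
t 2.2 grasp [ 0.4496 -0.2786  0.2498] tooly 163.36 open 0.603 F [ 0.   0.7 -0. ] xax [ 2.e-04 -1.e-04 -1.e+00]
{'x': np.float64(-0.001), 'y': np.float64(-0.152), 'z': np.float64(0.194), 'yaw': np.float64(-0.354)} {'x': np.float64(-0.001), 'y': np.float64(0.205), 'z': np.float64(1.392), 'yaw': np.float64(-0.354)}
```

View pics/w1.png

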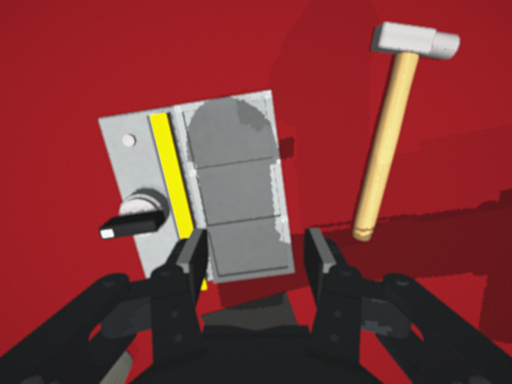

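```bash
python3 - <<'E'
from h import *
c=cam("wrist");import pickle;pickle.dump(c,open("w1.pkl","wb"));save(c,"w1z",3.2,(90,80,320,265))
E
```

```text
(no output)
```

View pics/w1z.png

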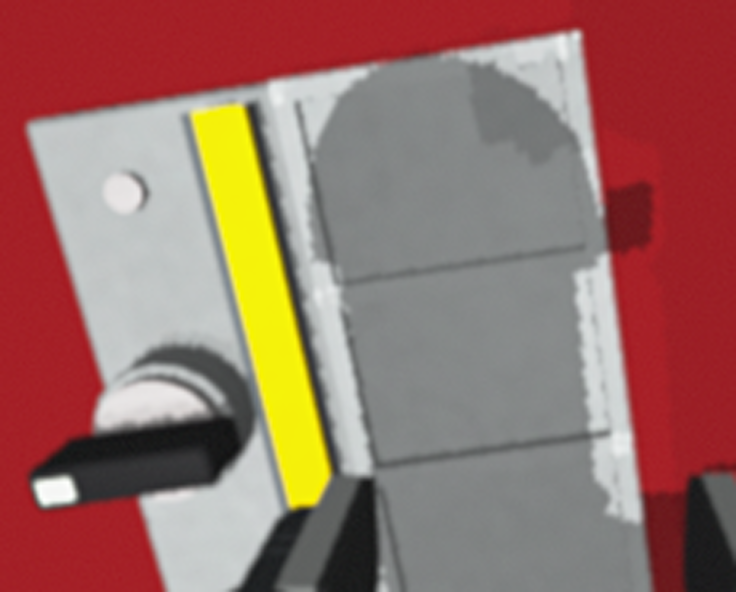

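```bash
python3 - <<'E'
from h import *
import pickle;c=pickle.load(open("w1.pkl","rb"))
u=lambda a:np.array(a)/3.2+[90,80]
A=ray(c,u([[580,32],[28,125],[650,575],[165,585]]),.02);print(A.round(4),np.linalg.norm(A[0]-A[1]))
for z in (.02,.026):
    A=ray(c,u([[580,32],[650,575]]),z);e=(A[1]-A[0]);print(z,np.degrees(np.arctan2(-e[0],e[1])))
A=ray(c,u([[245,105],[330,480],[190,115],[288,508]]),.046);e=A[1]-A[0];print(A.round(4),np.degrees(np.arctan2(-e[0],e[1])));e=A[3]-A[2];print(np.degrees(np.arctan2(-e[0],e[1])))
# rim lines: nest dividers dark lines (edge between nests) 
A=ray(c,u([[345,283],[585,247],[378,466],[608,433]]),.026);print(A.round(4));
for i in (0,2): e=A[i]-A[i+1];print(np.degrees(np.arctan2(e[1],e[0])))
# bed centre estimates
th=np.radians(-6.3)
E
```

```text
[[ 0.4083 -0.3534  0.02  ]
 [ 0.6152 -0.3807  0.02  ]
 [ 0.4397 -0.1294  0.02  ]
 [ 0.6435 -0.1851  0.02  ]] 0.20876465989078624
0.02 -8.000546338355825
0.026 -8.000546338355816
[[ 0.5269 -0.3631  0.046 ]
 [ 0.5479 -0.2217  0.046 ]
 [ 0.5464 -0.3654  0.046 ]
 [ 0.5678 -0.2151  0.046 ]] -8.418931176849416
-8.119762745020275
[[ 0.5207 -0.2907  0.026 ]
 [ 0.4279 -0.2777  0.026 ]
 [ 0.534  -0.2142  0.026 ]
 [ 0.4396 -0.2012  0.026 ]]
-7.967348484776713
-7.8195528905006775
```

Request:
apply_moves(plan=[{"jaw": 60, "x": 0, "y": 0.05, "z": 0.3, "yaw": -0.3}, {"jaw": 60, "x": 0, "y": 0.1, "z": 0.6, "yaw": -0.6}, {"jaw": 60, "x": 0, "y": 0.15, "z": 0.9, "yaw": -0.757}, {"jaw": 60, "x": 0, "y": 0.15, "z": 1, "yaw": -0.757}, {"jaw": 60, "x": 0, "y": 0.15, "z": 1, "yaw": -0.757}, {"jaw": 60, "x": 0, "y": 0.15, "z": 1, "yaw": -0.757}, {"jaw": 60, "x": 0, "y": 0.15, "z": 1, "yaw": -0.757}, {"jaw": 60, "x": 0, "y": 0.15, "z": 1, "yaw": -0.757}])

```text
clock: 3.3
tcp_pos: [0.4782, -0.0784, 0.4047]
eef_rot: [-0.526, 0.473, 0.526, 0.473]
contact_force: [-0.1, 0.2, 0.5]
opening: 0.598
```

Request:
apply_moves(plan=[{"jaw": 60, "x": 0, "y": 0, "z": 0.3, "yaw": 0}, {"jaw": 60, "x": 0, "y": 0, "z": 0.6, "yaw": 0}, {"jaw": 60, "x": 0, "y": -0.05, "z": 0.9, "yaw": 0}, {"jaw": 60, "x": 0, "y": -0.1, "z": 1, "yaw": 0}, {"jaw": 60, "x": 0, "y": -0.1, "z": 1, "yaw": 0}, {"jaw": 60, "x": 0, "y": -0.1, "z": 1, "yaw": 0}, {"jaw": 60, "x": 0, "y": -0.1, "z": 1, "yaw": 0}, {"jaw": 60, "x": 0, "y": -0.1, "z": 1, "yaw": 0}])

```text
clock: 4.3
tcp_pos: [0.4768, 0.1225, 0.4048]
eef_rot: [0.526, -0.473, -0.526, -0.473]
contact_force: [0.6, 0.1, -0.2]
opening: 0.6
```

Request:
apply_moves(plan=[{"jaw": 60, "x": 0, "y": 0, "z": 0.2, "yaw": 0}, {"jaw": 60, "x": 0, "y": 0, "z": 0.3, "yaw": 0}, {"jaw": 60, "x": 0, "y": 0, "z": 0.3, "yaw": 0}, {"jaw": 60, "x": 0, "y": 0, "z": 0.3, "yaw": 0}, {"jaw": 60, "x": 0, "y": 0, "z": 0.3, "yaw": 0}, {"jaw": 60, "x": 0, "y": 0, "z": 0.3, "yaw": 0}, {"jaw": 60, "x": 0, "y": 0, "z": 0.3, "yaw": 0}, {"jaw": 60, "x": 0, "y": 0, "z": 0.3, "yaw": 0}])

```text
clock: 5.3
tcp_pos: [0.4704, 0.1829, 0.4047]
eef_rot: [-0.526, 0.472, 0.526, 0.472]
contact_force: [0.4, 0.7, 1.0]
opening: 0.601
```

```bash
python3 - <<'E'
from h import *
st();c=cam("wrist");save(c,"w2");import pickle;pickle.dump(c,open("w2.pkl","wb"))
E
```

```text
t 5.3 grasp [0.4704 0.1829 0.2497] tooly -173.85 open 0.601 F [0.4 0.7 1. ] xax [-0.  0. -1.]
```

View pics/w2.png

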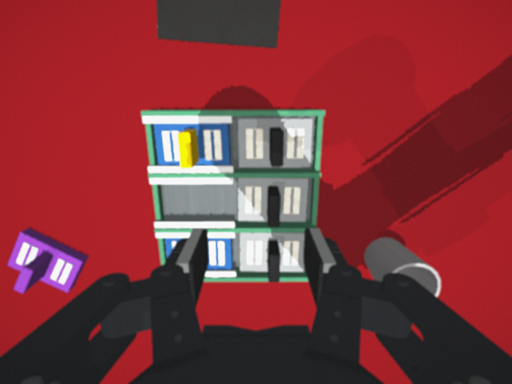

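```bash
python3 - <<'E'
from h import *
import pickle;c=pickle.load(open("w2.pkl","rb"))
save(c,"w2z",4,(135,100,335,240));save(c,"w2m",4,(140,0,300,110))
H=hsv(c)
y=(H[...,0]>22)&(H[...,0]<34)&(H[...,1]>120)&(H[...,2]>120)
for q in blobs(y,10): print(q)
E
```

```text
([185.7, 148.5], 488, [178, 130, 17, 38])
```

View pics/w2z.png

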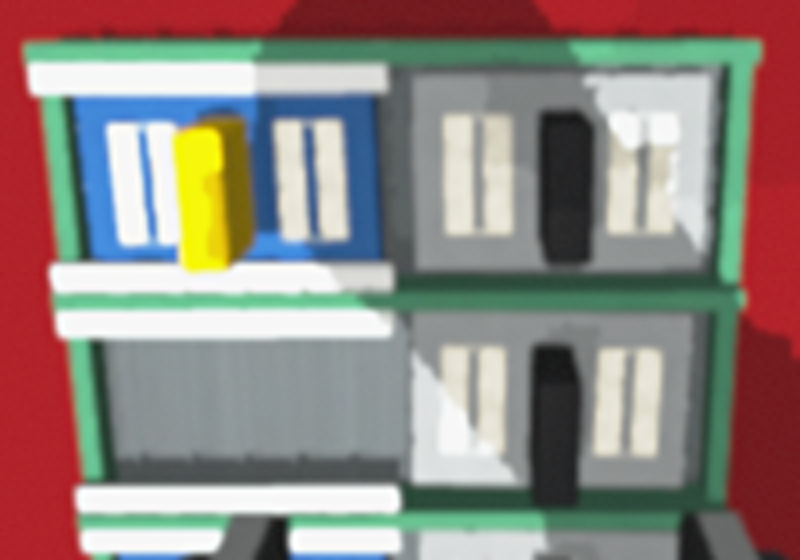

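```bash
python3 - <<'E'
from h import *
import pickle;c=pickle.load(open("w2.pkl","rb"))
u=lambda a:np.array(a,float)/4+[135,100]
for z in(.025,.029,.031):
  A=ray(c,u([[25,42],[762,42]]),z);e=A[0]-A[1];print(z,A.round(4),np.linalg.norm(e),np.degrees(np.arctan2(e[1],e[0])))
# plates
for n,q in dict(g0=[[412,72],[722,72],[412,268],[716,268]],g1=[[410,310],[700,312],[410,486],[695,488]]).items():
  A=ray(c,u(q),.022);print(n,A.round(4).tolist(),A.mean(0).round(4),np.linalg.norm(A[0]-A[1]),np.linalg.norm(A[0]-A[2]))
# grip tops
A=ray(c,u([[538,112],[594,112],[545,262],[590,262]]),.062);print('grip0',A.round(4).tolist())
A=ray(c,u([[532,345],[579,345],[534,505],[577,505]]),.062);print('grip1',A.round(4).tolist())
A=ray(c,u([[173,128],[210,122],[183,270],[230,270]]),.062);print('gripb0',A.round(4).tolist())
#yaw from lips edges z .029
A=ray(c,u([[30,62],[388,64],[55,335],[392,337]]),.029)
for i in(0,2): e=A[i]-A[i+1];print(A[i:i+2].round(4).tolist(),np.degrees(np.arctan2(e[1],e[0])),np.linalg.norm(e))
E
```

```text
0.025 [[0.6103 0.1368 0.025 ]
 [0.3958 0.1137 0.025 ]] 0.21577625805189768 6.150064369013109
0.029 [[0.6088 0.1365 0.029 ]
 [0.3967 0.1137 0.029 ]] 0.213303292134969 6.150064369013108
0.031 [[0.608  0.1364 0.031 ]
 [0.3972 0.1136 0.031 ]] 0.2120668091765046 6.150064369013107
g0 [[0.4971, 0.1334, 0.022], [0.4054, 0.1235, 0.022], [0.4917, 0.1928, 0.022], [0.3973, 0.1827, 0.022]] [0.4478 0.1581 0.022 ] 0.09222655013784223 0.059683568402858295
g1 [[0.4911, 0.2064, 0.022], [0.3999, 0.1973, 0.022], [0.4858, 0.2665, 0.022], [0.3918, 0.2571, 0.022]] [0.4422 0.2318 0.022 ] 0.09166143093045924 0.06030158930165752
grip0 [[0.4607, 0.1375, 0.062], [0.4458, 0.1359, 0.062], [0.4538, 0.1778, 0.062], [0.4414, 0.1765, 0.062]]
grip1 [[0.4545, 0.202, 0.062], [0.4413, 0.2006, 0.062], [0.448, 0.2509, 0.062], [0.4354, 0.2495, 0.062]]
gripb0 [[0.5572, 0.1521, 0.062], [0.5474, 0.1495, 0.062], [0.5533, 0.1908, 0.062], [0.5403, 0.1894, 0.062]]
[[0.6074, 0.142, 0.029], [0.5038, 0.1314, 0.029]] 5.838300613324306 0.10409293608926198
[[0.6001, 0.2244, 0.029], [0.4957, 0.2138, 0.029]] 5.788952702609154 0.10499771725249853
```

View pics/w2m.png

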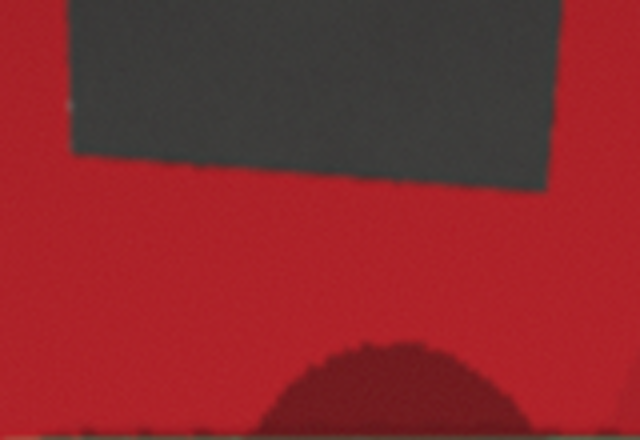

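Request:
apply_moves(plan=[{"jaw": 60, "x": 0.2, "y": 0.06, "z": -0.06, "yaw": 0}, {"jaw": 60, "x": 0.4, "y": 0.12, "z": -0.11, "yaw": 0}, {"jaw": 60, "x": 0.6, "y": 0.12, "z": -0.11, "yaw": 0}, {"jaw": 60, "x": 0.7, "y": 0.12, "z": -0.11, "yaw": 0}, {"jaw": 60, "x": 0.7, "y": 0.12, "z": -0.11, "yaw": 0}, {"jaw": 60, "x": 0.7, "y": 0.12, "z": -0.11, "yaw": 0}, {"jaw": 60, "x": 0.7, "y": 0.12, "z": -0.11, "yaw": 0}, {"jaw": 60, "x": 0.7, "y": 0.12, "z": -0.11, "yaw": 0}])

```text
clock: 6.35
tcp_pos: [0.449, 0.1587, 0.2655]
eef_rot: [0.526, -0.472, -0.526, -0.473]
contact_force: [-0.8, 0.6, -0.1]
opening: 0.6
```

```bash
python3 - <<'E'
from h import *
import pickle
c=pickle.load(open("w2.pkl","rb"))
print('mat',ray(c,np.array([[72,154],[546,190]])/4+[140,0],.003).round(4))
st();c=cam("wrist");save(c,"w3");pickle.dump(c,open("w3.pkl","wb"))
c=cam("top");save(c,"top3")
H=hsv(c);k=(H[...,2]<75);
m=[q for q in blobs(k,300)];print(m)
print(go([.449,.1585,.047],186))
E
```

```text
mat [[0.5986 0.0549 0.003 ]
 [0.4604 0.0495 0.003 ]]
t 6.35 grasp [0.4492 0.1589 0.1105] tooly -173.83 open 0.6 F [-0.8  0.6 -0.1] xax [ 0.0012  0.0011 -1.    ]
[([260.2, 178.9], 2173, [238, 153, 46, 53]), ([182.2, 213.6], 453, [165, 187, 26, 57]), ([92.0, 353.4], 2315, [73, 311, 50, 73]), ([260.7, 370.6], 1341, [229, 351, 68, 33])]
{'x': np.float64(0.316), 'y': np.float64(0.0), 'z': np.float64(-0.001), 'yaw': np.float64(0.005)}
```

View pics/w3.png

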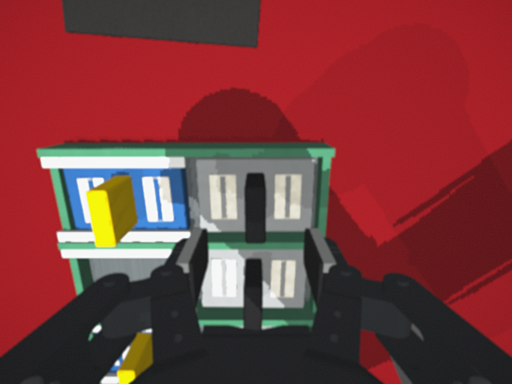

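Request:
apply_moves(plan=[{"jaw": 60, "x": 0.15, "y": 0, "z": 0, "yaw": 0}, {"jaw": 60, "x": 0.3, "y": 0, "z": 0, "yaw": 0}, {"jaw": 60, "x": 0.315, "y": 0, "z": 0, "yaw": 0}, {"jaw": 40, "x": 0.315, "y": 0, "z": 0, "yaw": 0}, {"jaw": 0, "x": 0.315, "y": 0, "z": 0, "yaw": 0}, {"jaw": 0, "x": 0.315, "y": 0, "z": 0, "yaw": 0}, {"jaw": 0, "x": 0.315, "y": 0, "z": 0, "yaw": 0}, {"jaw": 0, "x": 0.315, "y": 0, "z": 0, "yaw": 0}], grip_force=80)

```text
clock: 7.45
tcp_pos: [0.4493, 0.159, 0.203]
eef_rot: [0.526, -0.471, -0.526, -0.473]
contact_force: [-1.2, 0.1, 8.0]
opening: 0.148
```

```bash
python3 - <<'E'
from h import *
st()
E
```

```text
t 7.45 grasp [0.4496 0.1592 0.048 ] tooly -173.81 open 0.148 F [-1.2  0.1  8. ] xax [ 0.0019  0.0014 -1.    ]
```

Request:
apply_moves(plan=[{"jaw": 0, "x": -0.1, "y": 0, "z": 0, "yaw": 0}, {"jaw": 0, "x": -0.3, "y": 0, "z": 0, "yaw": 0}, {"jaw": 0, "x": -0.5, "y": 0, "z": 0, "yaw": 0}, {"jaw": 0, "x": -0.5, "y": -0.08, "z": -0.22, "yaw": 0}, {"jaw": 0, "x": -0.5, "y": -0.16, "z": -0.44, "yaw": 0}, {"jaw": 0, "x": -0.5, "y": -0.24, "z": -0.66, "yaw": 0}, {"jaw": 0, "x": -0.5, "y": -0.31, "z": -0.86, "yaw": 0}, {"jaw": 0, "x": -0.5, "y": -0.31, "z": -0.86, "yaw": 0}])

```text
clock: 8.45
tcp_pos: [0.5293, -0.008, 0.3015]
eef_rot: [-0.525, 0.473, 0.525, 0.473]
contact_force: [-0.7, 0.7, -3.1]
opening: 0.15
```

```bash
python3 - <<'E'
from h import *
st();c=cam("wrist");save(c,"w4");c=cam("scene");save(c,"s4")
E
```

```text
t 8.45 grasp [ 0.5293 -0.008   0.1465] tooly -174.05 open 0.15 F [-0.7  0.7 -3.1] xax [-5.e-04 -1.e-04 -1.e+00]
```

View pics/w4.png

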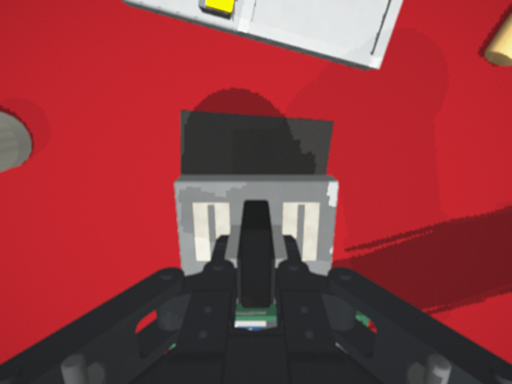

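Request:
apply_moves(plan=[{"jaw": 0, "x": 0.25, "y": 0, "z": 0, "yaw": 0}, {"jaw": 0, "x": 0.45, "y": 0, "z": 0, "yaw": 0}, {"jaw": 0, "x": 0.505, "y": 0, "z": 0, "yaw": 0}, {"jaw": 0, "x": 0.51, "y": 0, "z": 0, "yaw": 0}, {"jaw": 20, "x": 0.51, "y": 0, "z": 0, "yaw": 0}, {"jaw": 60, "x": 0.51, "y": 0, "z": 0, "yaw": 0}, {"jaw": 60, "x": 0.51, "y": 0, "z": 0, "yaw": 0}, {"jaw": 60, "x": 0.51, "y": 0, "z": 0, "yaw": 0}])

```text
clock: 9.55
tcp_pos: [0.529, -0.0058, 0.1999]
eef_rot: [0.526, -0.472, -0.526, -0.473]
contact_force: [-0.8, -0.2, 0.5]
opening: 0.598
```

```bash
python3 - <<'E'
from h import *
s=st()
# blue lane0: rack local x +51,y -74
th=np.radians(6.0);R=np.array([[np.cos(th),-np.sin(th)],[np.sin(th),np.cos(th)]])
c0=np.array([.4909,.2385])
for y in(-.074,0,.074): print((c0+R@[.051,y]).round(4),(c0+R@[-.049,y]).round(4))
E
```

```text
t 9.55 grasp [ 0.5291 -0.0057  0.0449] tooly -173.84 open 0.598 F [-0.8 -0.2  0.5] xax [ 4.e-04  1.e-04 -1.e+00]
[0.5494 0.1702] [0.4499 0.1598]
[0.5416 0.2438] [0.4422 0.2334]
[0.5339 0.3174] [0.4344 0.307 ]
```

Request:
apply_moves(plan=[{"jaw": 60, "x": -0.25, "y": 0, "z": 0, "yaw": 0}, {"jaw": 60, "x": -0.4, "y": -0.05, "z": 0.22, "yaw": 0}, {"jaw": 60, "x": -0.4, "y": -0.1, "z": 0.44, "yaw": 0}, {"jaw": 60, "x": -0.4, "y": -0.15, "z": 0.66, "yaw": 0}, {"jaw": 60, "x": -0.4, "y": -0.196, "z": 0.864, "yaw": 0}, {"jaw": 60, "x": -0.4, "y": -0.196, "z": 0.864, "yaw": 0}, {"jaw": 60, "x": -0.4, "y": -0.196, "z": 0.864, "yaw": 0}, {"jaw": 60, "x": -0.4, "y": -0.196, "z": 0.864, "yaw": 0}])

```text
clock: 10.55
tcp_pos: [0.5492, 0.1694, 0.2796]
eef_rot: [-0.526, 0.473, 0.526, 0.473]
contact_force: [0.2, 1.0, 0.3]
opening: 0.602
```

```bash
python3 - <<'E'
from h import *
st();c=cam("wrist");save(c,"w5")
H=hsv(c);y=(H[...,0]>22)&(H[...,0]<34)&(H[...,1]>120)&(H[...,2]>120)
print(blobs(y,50)); print(go([.5495,.17,.047],186))
print(proj(c,[[.5495+.0007+.002,.17-.02,.062],[.5495-.0021,.17+.02,.062]]))
E
```

```text
t 10.55 grasp [0.5492 0.1693 0.1246] tooly -173.89 open 0.602 F [0.2 1.  0.3] xax [-3.e-04 -2.e-04 -1.e+00]
[([254.2, 205.1], 1181, [245, 172, 20, 67]), ([254.0, 325.7], 77, [248, 323, 13, 7])]
{'x': np.float64(0.389), 'y': np.float64(-0.001), 'z': np.float64(0.003), 'yaw': np.float64(0.003)}
[[254.68977962 182.48370327]
 [255.46155247 236.64533302]]
```

View pics/w5.png

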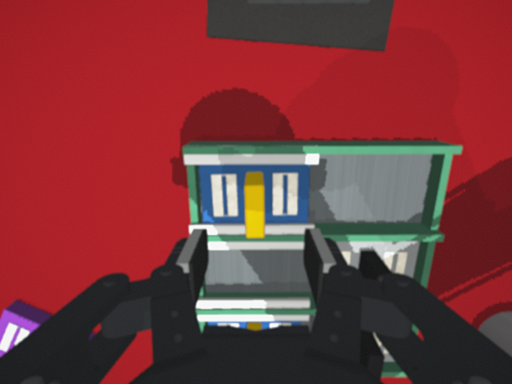

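Request:
apply_moves(plan=[{"jaw": 60, "x": 0.2, "y": 0, "z": 0, "yaw": 0}, {"jaw": 60, "x": 0.36, "y": 0, "z": 0, "yaw": 0}, {"jaw": 60, "x": 0.385, "y": 0, "z": 0, "yaw": 0}, {"jaw": 40, "x": 0.385, "y": 0, "z": 0, "yaw": 0}, {"jaw": 0, "x": 0.385, "y": 0, "z": 0, "yaw": 0}, {"jaw": 0, "x": 0.385, "y": 0, "z": 0, "yaw": 0}, {"jaw": 0, "x": 0.385, "y": 0, "z": 0, "yaw": 0}, {"jaw": 0, "x": 0.385, "y": 0, "z": 0, "yaw": 0}])

```text
clock: 11.6
tcp_pos: [0.55, 0.1705, 0.2043]
eef_rot: [0.527, -0.471, -0.526, -0.473]
contact_force: [-0.6, -0.8, 7.2]
opening: 0.146
```

Request:
apply_moves(plan=[{"jaw": 0, "x": 0, "y": 0.1, "z": 0, "yaw": 0}, {"jaw": 0, "x": 0, "y": 0.2, "z": 0, "yaw": 0}, {"jaw": 0, "x": 0, "y": 0.3, "z": 0, "yaw": 0}, {"jaw": 0, "x": 0, "y": 0.4, "z": 0, "yaw": 0}, {"jaw": 0, "x": 0, "y": 0.47, "z": 0, "yaw": 0}, {"jaw": 0, "x": 0, "y": 0.495, "z": 0, "yaw": 0}, {"jaw": 0, "x": 0, "y": 0.5, "z": 0, "yaw": 0}, {"jaw": 0, "x": 0, "y": 0.5, "z": 0, "yaw": 0}])

```text
clock: 12.6
tcp_pos: [0.4512, 0.1606, 0.2043]
eef_rot: [0.527, -0.47, -0.526, -0.474]
contact_force: [2.5, 1.2, 8.2]
opening: 0.152
```

```bash
python3 - <<'E'
from h import *
st();c=cam("wrist");save(c,"w6")
E
```

```text
t 12.6 grasp [0.4519 0.1611 0.0493] tooly -173.76 open 0.152 F [2.5 1.2 8.2] xax [ 0.0041  0.0027 -1.    ]
```

View pics/w6.png

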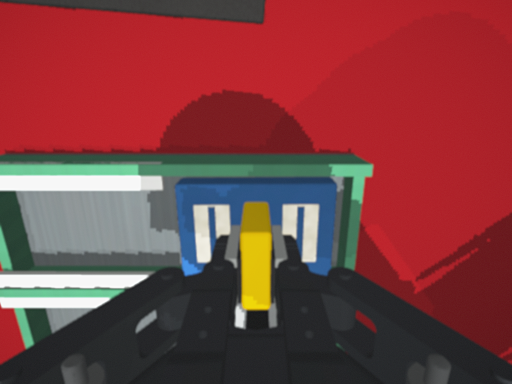

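Request:
apply_moves(plan=[{"jaw": 0, "x": -0.1, "y": 0, "z": 0, "yaw": 0}, {"jaw": 0, "x": -0.3, "y": 0, "z": 0, "yaw": 0}, {"jaw": 0, "x": -0.5, "y": 0, "z": 0, "yaw": 0}, {"jaw": 0, "x": -0.5, "y": 0, "z": -0.22, "yaw": 0}, {"jaw": 0, "x": -0.5, "y": 0, "z": -0.44, "yaw": 0}, {"jaw": 0, "x": -0.5, "y": 0, "z": -0.66, "yaw": 0}, {"jaw": 0, "x": -0.5, "y": 0, "z": -0.86, "yaw": 0}, {"jaw": 0, "x": -0.5, "y": 0, "z": -1, "yaw": 0}])

```text
clock: 13.65
tcp_pos: [0.4705, -0.041, 0.3022]
eef_rot: [-0.525, 0.473, 0.526, 0.472]
contact_force: [0.5, 0.5, -4.1]
opening: 0.146
```

Request:
apply_moves(plan=[{"jaw": 0, "x": 0, "y": -0.02, "z": -0.2, "yaw": 0.1}, {"jaw": 0, "x": 0, "y": -0.04, "z": -0.4, "yaw": 0.3}, {"jaw": 0, "x": 0, "y": -0.06, "z": -0.6, "yaw": 0.47}, {"jaw": 0, "x": 0, "y": -0.064, "z": -0.648, "yaw": 0.473}, {"jaw": 0, "x": 0, "y": -0.064, "z": -0.648, "yaw": 0.473}, {"jaw": 0, "x": 0, "y": -0.064, "z": -0.648, "yaw": 0.473}, {"jaw": 0, "x": 0, "y": -0.064, "z": -0.648, "yaw": 0.473}, {"jaw": 0, "x": 0, "y": -0.064, "z": -0.648, "yaw": 0.473}])

```text
clock: 14.65
tcp_pos: [0.4981, -0.1661, 0.3029]
eef_rot: [-0.464, 0.533, 0.464, 0.534]
contact_force: [-0.4, 0.1, -3.5]
opening: 0.15
```

```bash
python3 - <<'E'
from h import *
import pickle
st();c=cam("wrist");save(c,"w7");pickle.dump(c,open("w7.pkl","wb"));save(c,"w7z",2,(100,0,420,280))
print(go([.5003,-.1652,.15],172))
# projected nest2, nest1 inner corners at z .026 for check
th=np.radians(-8);R=np.array([[np.cos(th),-np.sin(th)],[np.sin(th),np.cos(th)]])
for ny in(.078,0):
  P=[np.r_[np.array([.529,-.248])+R@[-.04+a*.049,ny+b*.035],.026] for a,b in((-1,-1),(1,-1),(1,1),(-1,1))]
  print(proj(c,P).round(0).tolist())
E
```

```text
t 14.65 grasp [ 0.4981 -0.1661  0.1479] tooly 172.04 open 0.15 F [-0.4  0.1 -3.5] xax [ 3.e-04  1.e-04 -1.e+00]
{'x': np.float64(-0.011), 'y': np.float64(-0.01), 'z': np.float64(0.007), 'yaw': np.float64(0.001)}
[[311.0, 147.0], [196.0, 147.0], [201.0, 223.0], [306.0, 223.0]]
[[316.0, 48.0], [190.0, 47.0], [196.0, 138.0], [311.0, 138.0]]
```

View pics/w7z.png

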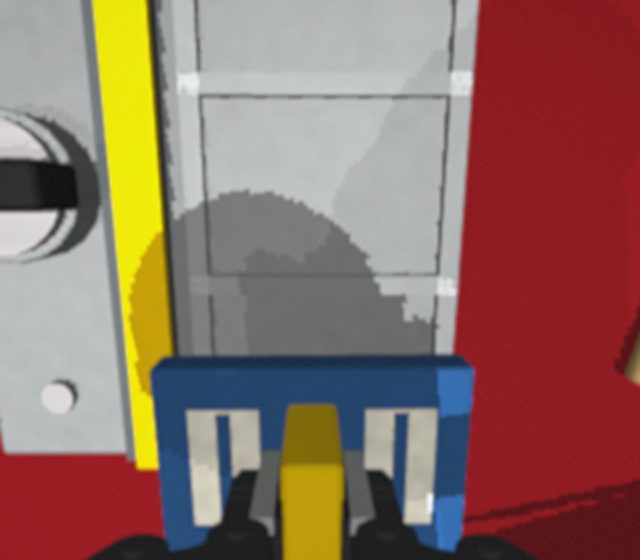

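```bash
python3 - <<'E'
from h import *
import pickle
c=pickle.load(open("w7.pkl","rb"))
u=lambda a:np.array(a,float)/2+[100,0]
for z in(.02,.026):
  A=ray(c,u([[450,96],[200,96],[210,275],[437,275]]),z);print(z,A.round(4).tolist(),A.mean(0).round(4),np.linalg.norm(A[0]-A[1]),np.linalg.norm(A[3]-A[2]),np.linalg.norm(A[0]-A[3]),np.linalg.norm(A[1]-A[2]))
  for i,j in((1,0),(2,3)): e=A[i]-A[j];print(np.degrees(np.arctan2(e[1],e[0])))
  for i,j in((2,1),(3,0)): e=A[i]-A[j];print(np.degrees(np.arctan2(-e[0],e[1])))
A=ray(c,u([[472,100],[455,355]]),.02);print('near edge',A.round(4))
A=ray(c,u([[152,0],[172,355],[93,0],[135,468],[158,468]]),.046);print('strip',A.round(4))
for v in("near","w1"):pass
c=pickle.load(open("w1.pkl","rb"));u=lambda a:np.array(a,float)/3.2+[90,80]
A=ray(c,u([[345,283],[585,247],[378,466],[608,433]]),.02);print(A.round(4),A.mean(0))
E
```

```text
0.02 [[0.4279, -0.2698, 0.02], [0.5266, -0.2836, 0.02], [0.536, -0.2133, 0.02], [0.4384, -0.1996, 0.02]] [ 0.4822 -0.2416  0.02  ] 0.09969936143186472 0.09862850314128278 0.07091255835900392 0.07090096006594691
-7.953964003842363
-7.959274477591704
-7.652757219109029
-8.518047151267597
0.026 [[0.4293, -0.269, 0.026], [0.5257, -0.2825, 0.026], [0.5349, -0.2139, 0.026], [0.4396, -0.2006, 0.026]] [ 0.4824 -0.2415  0.026 ] 0.09732693640411788 0.09628156003210858 0.06922513804039505 0.06921381573787931
-7.953964003842361
-7.959274477591712
-7.65275721910906
-8.518047151267583
near edge [[ 0.4193 -0.2671  0.02  ]
 [ 0.433  -0.1626  0.02  ]]
strip [[ 0.5331 -0.3107  0.046 ]
 [ 0.5525 -0.1863  0.046 ]
 [ 0.5531 -0.3134  0.046 ]
 [ 0.5788 -0.1391  0.046 ]
 [ 0.5689 -0.1377  0.046 ]]
[[ 0.5222 -0.2897  0.02  ]
 [ 0.4279 -0.2765  0.02  ]
 [ 0.5358 -0.2119  0.02  ]
 [ 0.4398 -0.1987  0.02  ]] [ 0.48143439 -0.24419783  0.02      ]
```

```bash
python3 - <<'E'
from h import *
import pickle
c=pickle.load(open("w7.pkl","rb"));s=c["s"]
u=lambda a:np.array(a,float)/2+[100,0]
gz=.1479; under=gz-.0433
R=Rn.from_quat(s["eef_rot"]).as_matrix();g=np.array(s["tcp_pos"])+R[:,0]*.155
for z,rows in((under,[[152,357],[473,357]]),(under+.016,[[155,368],[470,368]])):
  A=ray(c,u(rows),z);print(z,A.round(4),[(R.T@(a-g)).round(4).tolist() for a in A])
print(go([.4931,-.1644,.12],172))
E
```

```text
0.1046 [[ 0.5419 -0.2     0.1046]
 [ 0.4462 -0.1867  0.1046]] [[0.0433, -0.0481, -0.0275], [0.0432, 0.0486, -0.0275]]
0.1206 [[ 0.5367 -0.2005  0.1206]
 [ 0.4512 -0.1886  0.1206]] [[0.0273, -0.0429, -0.0288], [0.0272, 0.0433, -0.0288]]
{'x': np.float64(0.139), 'y': np.float64(0.026), 'z': np.float64(0.006), 'yaw': np.float64(0.001)}
```

Request:
apply_moves(plan=[{"jaw": 0, "x": 0, "y": 0.026, "z": 0, "yaw": 0}, {"jaw": 0, "x": 0.2, "y": 0.026, "z": 0, "yaw": 0}, {"jaw": 0, "x": 0.35, "y": 0.026, "z": 0, "yaw": 0}, {"jaw": 0, "x": 0.4, "y": 0.026, "z": 0, "yaw": 0}, {"jaw": 0, "x": 0.415, "y": 0.026, "z": 0, "yaw": 0}, {"jaw": 0, "x": 0.415, "y": 0.026, "z": 0, "yaw": 0}, {"jaw": 0, "x": 0.415, "y": 0.026, "z": 0, "yaw": 0}, {"jaw": 0, "x": 0.415, "y": 0.026, "z": 0, "yaw": 0}])

```text
clock: 15.7
tcp_pos: [0.4932, -0.1661, 0.2204]
eef_rot: [-0.464, 0.533, 0.463, 0.534]
contact_force: [0.7, -0.1, -3.2]
opening: 0.153
```

```bash
python3 - <<'E'
from h import *
import pickle
st();c=cam("wrist");save(c,"w8");pickle.dump(c,open("w8.pkl","wb"));save(c,"w8z",2,(100,0,420,280))
E
```

```text
t 15.7 grasp [ 0.4934 -0.1661  0.0654] tooly 171.98 open 0.153 F [ 0.7 -0.1 -3.2] xax [ 0.0013  0.     -1.    ]
```

View pics/w8z.png

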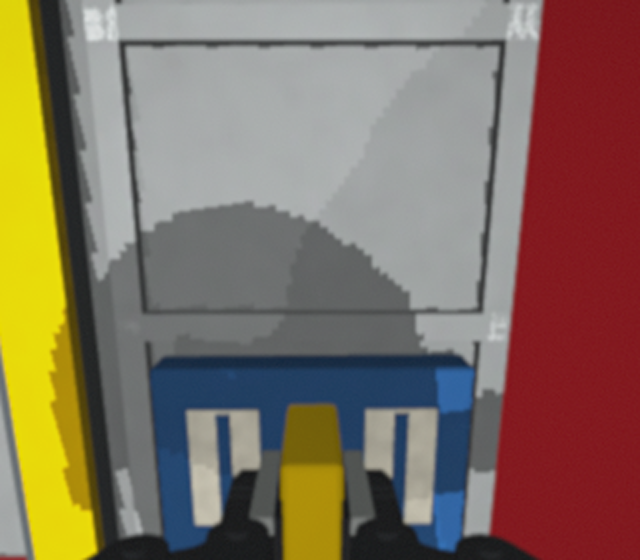

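Request:
apply_moves(plan=[{"jaw": 0, "x": 0.005, "y": 0, "z": 0, "yaw": 0}, {"jaw": 0, "x": 0.006, "y": 0, "z": 0, "yaw": 0}, {"jaw": 20, "x": 0.006, "y": 0, "z": 0, "yaw": 0}, {"jaw": 50, "x": 0.006, "y": 0, "z": 0, "yaw": 0}, {"jaw": 50, "x": 0.006, "y": 0, "z": 0, "yaw": 0}, {"jaw": 50, "x": -0.1, "y": 0, "z": 0, "yaw": 0}, {"jaw": 50, "x": -0.3, "y": 0, "z": 0, "yaw": 0}, {"jaw": 50, "x": -0.4, "y": 0, "z": 0, "yaw": 0}])

```text
clock: 16.75
tcp_pos: [0.4934, -0.1661, 0.3018]
eef_rot: [-0.465, 0.533, 0.463, 0.534]
contact_force: [-0.4, 0.1, -0.6]
opening: 0.503
```

```bash
python3 - <<'E'
from h import *
import pickle
st();c=cam("wrist");save(c,"w9");c=cam("top");save(c,"t9z",2.5,(90,120,410,300))
print(go([.434,.307,.15]),)
E
```

```text
t 16.75 grasp [ 0.4938 -0.1662  0.1468] tooly 171.99 open 0.503 F [-0.4  0.1 -0.6] xax [ 2.5e-03 -2.0e-04 -1.0e+00]
{'x': np.float64(-0.016), 'y': np.float64(0.629), 'z': np.float64(2.301)}
```

View pics/w9.png

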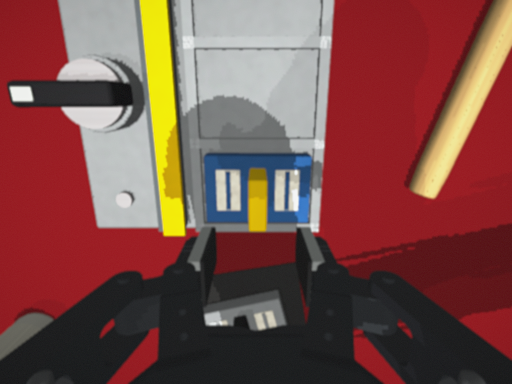

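View pics/t9z.png

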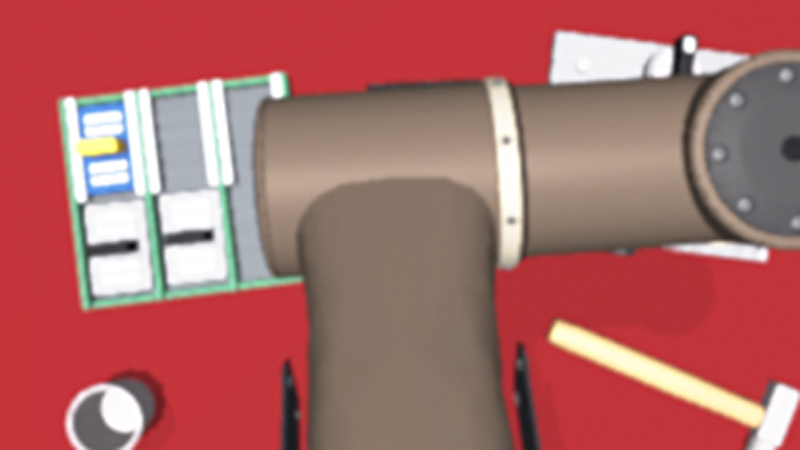

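Request:
apply_moves(plan=[{"jaw": 60, "x": 0, "y": 0.1, "z": 0.25, "yaw": 0}, {"jaw": 60, "x": 0, "y": 0.15, "z": 0.5, "yaw": 0}, {"jaw": 60, "x": 0, "y": 0.2, "z": 0.75, "yaw": 0}, {"jaw": 60, "x": 0, "y": 0.3, "z": 1, "yaw": 0}, {"jaw": 60, "x": 0, "y": 0.3, "z": 1, "yaw": 0}, {"jaw": 60, "x": 0, "y": 0.3, "z": 1, "yaw": 0}, {"jaw": 60, "x": 0, "y": 0.3, "z": 1, "yaw": 0}, {"jaw": 60, "x": 0, "y": 0.3, "z": 1, "yaw": 0}])

```text
clock: 17.85
tcp_pos: [0.4616, 0.0393, 0.2995]
eef_rot: [-0.463, 0.534, 0.463, 0.534]
contact_force: [-0.3, -0.0, 0.6]
opening: 0.601
```

Request:
apply_moves(plan=[{"jaw": 60, "x": 0, "y": 0.1, "z": 0.25, "yaw": 0}, {"jaw": 60, "x": 0, "y": 0.15, "z": 0.5, "yaw": -0.2}, {"jaw": 60, "x": 0, "y": 0.2, "z": 0.75, "yaw": -0.4}, {"jaw": 60, "x": 0, "y": 0.3, "z": 1, "yaw": -0.467}, {"jaw": 60, "x": 0, "y": 0.3, "z": 1, "yaw": -0.467}, {"jaw": 60, "x": 0, "y": 0.3, "z": 1, "yaw": -0.467}, {"jaw": 60, "x": 0, "y": 0.3, "z": 1, "yaw": -0.467}, {"jaw": 60, "x": 0, "y": 0.3, "z": 1, "yaw": -0.467}])

```text
clock: 18.85
tcp_pos: [0.4303, 0.2457, 0.2998]
eef_rot: [0.525, -0.474, -0.525, -0.474]
contact_force: [0.1, 0.4, -1.1]
opening: 0.597
```

```bash
python3 - <<'E'
from h import *
import pickle
st();c=cam("wrist");save(c,"w10");pickle.dump(c,open("w10.pkl","wb"))
print(go([.4344,.307,.09],186),)
print(proj(c,[[.4344,.307,.062]]))
E
```

```text
t 18.85 grasp [0.4303 0.2458 0.1448] tooly -174.12 open 0.597 F [ 0.1  0.4 -1.1] xax [ 0.  0. -1.]
{'x': np.float64(0.274), 'y': np.float64(-0.052), 'z': np.float64(0.302), 'yaw': np.float64(-0.003)}
[[243.38656463 269.37109037]]
```

View pics/w10.png

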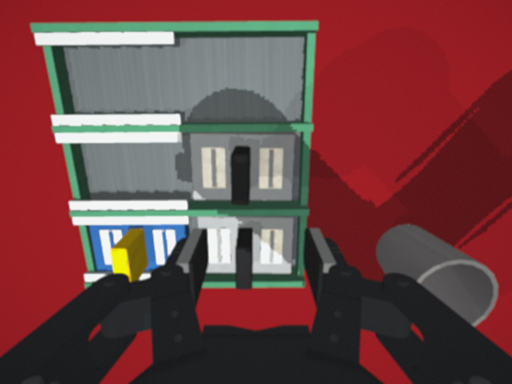

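Request:
apply_moves(plan=[{"jaw": 60, "x": 0, "y": -0.052, "z": 0.2, "yaw": 0}, {"jaw": 60, "x": 0.1, "y": -0.052, "z": 0.3, "yaw": 0}, {"jaw": 60, "x": 0.2, "y": -0.052, "z": 0.302, "yaw": 0}, {"jaw": 60, "x": 0.2, "y": -0.052, "z": 0.302, "yaw": 0}, {"jaw": 60, "x": 0.2, "y": -0.052, "z": 0.302, "yaw": 0}, {"jaw": 60, "x": 0.2, "y": -0.052, "z": 0.302, "yaw": 0}, {"jaw": 60, "x": 0.2, "y": -0.052, "z": 0.302, "yaw": 0}, {"jaw": 60, "x": 0.2, "y": -0.052, "z": 0.302, "yaw": 0}])

```text
clock: 19.9
tcp_pos: [0.4341, 0.3079, 0.2601]
eef_rot: [-0.525, 0.473, 0.525, 0.474]
contact_force: [-0.4, 0.6, -0.0]
opening: 0.601
```

```bash
python3 - <<'E'
from h import *
st();c=cam("wrist");save(c,"w11")
print(go([.4344,.307,.047],186),)
E
```

```text
t 19.9 grasp [0.4341 0.308  0.1051] tooly -174.02 open 0.601 F [-0.4  0.6 -0. ] xax [ 4.e-04  6.e-04 -1.e+00]
{'x': np.float64(0.29), 'y': np.float64(-0.001), 'z': np.float64(-0.005), 'yaw': np.float64(-0.001)}
```

View pics/w11.png

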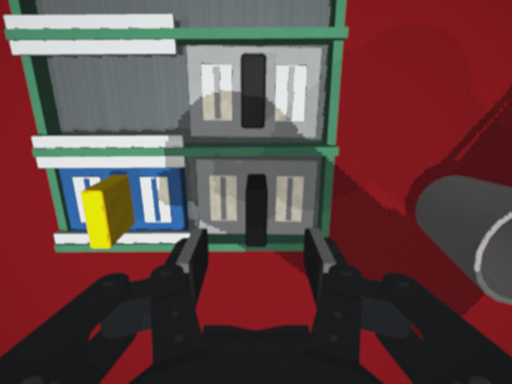

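Request:
apply_moves(plan=[{"jaw": 60, "x": 0.15, "y": 0, "z": 0, "yaw": 0}, {"jaw": 60, "x": 0.27, "y": 0, "z": 0, "yaw": 0}, {"jaw": 60, "x": 0.288, "y": 0, "z": 0, "yaw": 0}, {"jaw": 40, "x": 0.288, "y": 0, "z": 0, "yaw": 0}, {"jaw": 0, "x": 0.288, "y": 0, "z": 0, "yaw": 0}, {"jaw": 0, "x": 0.288, "y": 0, "z": 0, "yaw": 0}, {"jaw": 0, "x": 0.288, "y": 0, "z": 0, "yaw": 0}, {"jaw": 0, "x": 0.288, "y": 0, "z": 0, "yaw": 0}])

```text
clock: 20.95
tcp_pos: [0.4343, 0.3083, 0.2033]
eef_rot: [-0.525, 0.472, 0.526, 0.474]
contact_force: [-1.4, 0.2, 7.6]
opening: 0.151
```

Request:
apply_moves(plan=[{"jaw": 0, "x": -0.1, "y": 0, "z": 0, "yaw": 0}, {"jaw": 0, "x": -0.3, "y": 0, "z": 0, "yaw": 0}, {"jaw": 0, "x": -0.5, "y": 0, "z": 0, "yaw": 0}, {"jaw": 0, "x": -0.5, "y": 0, "z": -0.2, "yaw": 0}, {"jaw": 0, "x": -0.5, "y": 0, "z": -0.4, "yaw": 0}, {"jaw": 0, "x": -0.5, "y": 0, "z": -0.6, "yaw": 0}, {"jaw": 0, "x": -0.5, "y": 0, "z": -0.74, "yaw": 0}, {"jaw": 0, "x": -0.5, "y": 0, "z": -0.74, "yaw": 0}])

```text
clock: 21.95
tcp_pos: [0.4488, 0.1586, 0.3018]
eef_rot: [-0.525, 0.474, 0.525, 0.474]
contact_force: [0.6, 0.0, -4.8]
opening: 0.151
```

```bash
python3 - <<'E'
from h import *
st();c=cam("wrist");save(c,"w12")
print(go([.4499,.1598,.05],186),)
E
```

```text
t 21.95 grasp [0.4486 0.1586 0.1468] tooly -174.17 open 0.151 F [ 0.6  0.  -4.8] xax [-1.3e-03 -4.0e-04 -1.0e+00]
{'x': np.float64(0.485), 'y': np.float64(-0.005), 'z': np.float64(-0.0), 'yaw': np.float64(-0.004)}
```

View pics/w12.png

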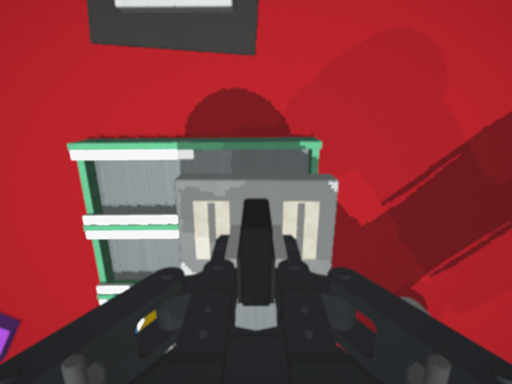

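Request:
apply_moves(plan=[{"jaw": 0, "x": 0.2, "y": -0.005, "z": 0, "yaw": 0}, {"jaw": 0, "x": 0.35, "y": -0.005, "z": 0, "yaw": 0}, {"jaw": 0, "x": 0.42, "y": -0.005, "z": 0, "yaw": 0}, {"jaw": 0, "x": 0.46, "y": -0.005, "z": 0, "yaw": 0}, {"jaw": 0, "x": 0.48, "y": -0.005, "z": 0, "yaw": 0}, {"jaw": 0, "x": 0.488, "y": -0.005, "z": 0, "yaw": 0}, {"jaw": 0, "x": 0.488, "y": -0.005, "z": 0, "yaw": 0}, {"jaw": 0, "x": 0.488, "y": -0.005, "z": 0, "yaw": 0}])

```text
clock: 23.0
tcp_pos: [0.4506, 0.1609, 0.205]
eef_rot: [0.525, -0.473, -0.525, -0.474]
contact_force: [-0.1, 0.7, -4.5]
opening: 0.153
```

```bash
python3 - <<'E'
from h import *
st();c=cam("wrist");save(c,"w13")
E
```

```text
t 23.0 grasp [0.4507 0.161  0.05  ] tooly -174.02 open 0.153 F [-0.1  0.7 -4.5] xax [ 7.e-04  6.e-04 -1.e+00]
```

View pics/w13.png

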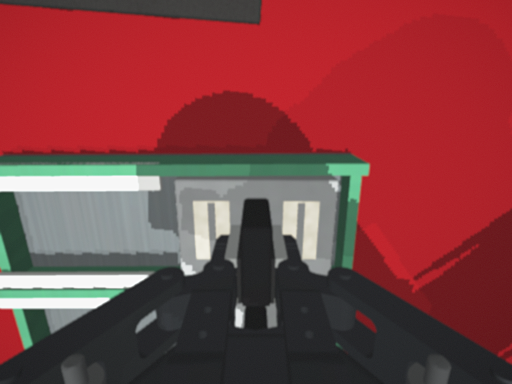

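Request:
apply_moves(plan=[{"jaw": 0, "x": 0.007, "y": 0, "z": 0, "yaw": 0}, {"jaw": 0, "x": 0.008, "y": 0, "z": 0, "yaw": 0}, {"jaw": 20, "x": 0.008, "y": 0, "z": 0, "yaw": 0}, {"jaw": 60, "x": 0.008, "y": 0, "z": 0, "yaw": 0}, {"jaw": 60, "x": 0.008, "y": 0, "z": 0, "yaw": 0}, {"jaw": 60, "x": -0.1, "y": 0, "z": 0, "yaw": 0}, {"jaw": 60, "x": -0.3, "y": 0, "z": 0, "yaw": 0}, {"jaw": 60, "x": -0.4, "y": 0, "z": 0, "yaw": 0}])

```text
clock: 24.05
tcp_pos: [0.4508, 0.1611, 0.2864]
eef_rot: [0.526, -0.472, -0.525, -0.474]
contact_force: [0.1, 0.2, -0.9]
opening: 0.604
```

Request:
apply_moves(plan=[{"jaw": 60, "x": 0, "y": -0.15, "z": 0.2, "yaw": 0}, {"jaw": 60, "x": 0, "y": -0.3, "z": 0.4, "yaw": 0}, {"jaw": 60, "x": 0, "y": -0.45, "z": 0.6, "yaw": 0}, {"jaw": 60, "x": 0, "y": -0.496, "z": 0.735, "yaw": 0}, {"jaw": 60, "x": 0, "y": -0.496, "z": 0.735, "yaw": 0}, {"jaw": 60, "x": 0, "y": -0.496, "z": 0.735, "yaw": 0}, {"jaw": 60, "x": 0, "y": -0.496, "z": 0.735, "yaw": 0}, {"jaw": 60, "x": 0, "y": -0.496, "z": 0.735, "yaw": 0}])

```text
clock: 25.05
tcp_pos: [0.5337, 0.3167, 0.2849]
eef_rot: [-0.525, 0.473, 0.525, 0.474]
contact_force: [0.0, -0.2, 0.2]
opening: 0.599
```

```bash
python3 - <<'E'
from h import *
st();c=cam("wrist");save(c,"w14");print(go([.5339,.3174,.047],186))
H=hsv(c);y=(H[...,0]>22)&(H[...,0]<34)&(H[...,1]>120)&(H[...,2]>120)
print(blobs(y,50))
E
```

```text
t 25.05 grasp [0.5337 0.3168 0.1299] tooly -174.05 open 0.599 F [ 0.  -0.2  0.2] xax [ 3.e-04  3.e-04 -1.e+00]
{'x': np.float64(0.414), 'y': np.float64(-0.001), 'z': np.float64(0.002), 'yaw': np.float64(-0.001)}
[([253.9, 201.9], 1120, [245, 170, 19, 64])]
```

View pics/w14.png

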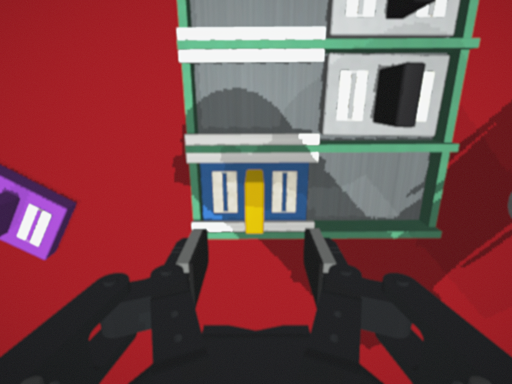

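Aligned (grip at col 254), lane 2's front is empty. Grasp and slide forward.

Request:
apply_moves(plan=[{"jaw": 60, "x": 0.2, "y": 0, "z": 0, "yaw": 0}, {"jaw": 60, "x": 0.39, "y": 0, "z": 0, "yaw": 0}, {"jaw": 60, "x": 0.41, "y": 0, "z": 0, "yaw": 0}, {"jaw": 40, "x": 0.41, "y": 0, "z": 0, "yaw": 0}, {"jaw": 0, "x": 0.41, "y": 0, "z": 0, "yaw": 0}, {"jaw": 0, "x": 0.41, "y": 0, "z": 0, "yaw": 0}, {"jaw": 0, "x": 0.41, "y": 0, "z": 0, "yaw": 0}, {"jaw": 0, "x": 0.41, "y": 0, "z": 0, "yaw": 0}])

```text
clock: 26.1
tcp_pos: [0.5344, 0.3179, 0.2045]
eef_rot: [0.526, -0.472, -0.525, -0.474]
contact_force: [-0.4, -0.3, 6.1]
opening: 0.152
```

Request:
apply_moves(plan=[{"jaw": 0, "x": 0, "y": 0.1, "z": 0, "yaw": 0}, {"jaw": 0, "x": 0, "y": 0.2, "z": 0, "yaw": 0}, {"jaw": 0, "x": 0, "y": 0.3, "z": 0, "yaw": 0}, {"jaw": 0, "x": 0, "y": 0.4, "z": 0, "yaw": 0}, {"jaw": 0, "x": 0, "y": 0.47, "z": 0, "yaw": 0}, {"jaw": 0, "x": 0, "y": 0.495, "z": 0, "yaw": 0}, {"jaw": 0, "x": 0, "y": 0.5, "z": 0, "yaw": 0}, {"jaw": 0, "x": 0, "y": 0.5, "z": 0, "yaw": 0}])

```text
clock: 27.1
tcp_pos: [0.4353, 0.3082, 0.2044]
eef_rot: [0.526, -0.471, -0.526, -0.475]
contact_force: [3.9, 1.3, 7.6]
opening: 0.15
```

```bash
python3 - <<'E'
from h import *
s=st();c=cam("wrist");save(c,"w15")
th=np.radians(6.0);R=np.array([[np.cos(th),-np.sin(th)],[np.sin(th),np.cos(th)]])
RR=Rn.from_quat(s["eef_rot"]).as_matrix();g=np.array(s["tcp_pos"])+RR[:,0]*.155
print(R.T@(g[:2]-[.4909,.2385]))
E
```

```text
t 27.1 grasp [0.4359 0.3087 0.0494] tooly -173.94 open 0.15 F [3.9 1.3 7.6] xax [ 0.0035  0.0035 -1.    ]
[-0.04739523  0.07560277]
```

View pics/w15.png

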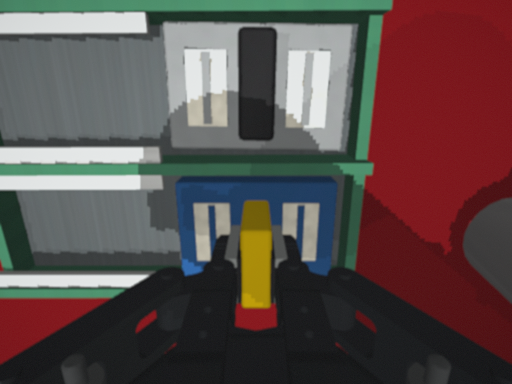

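Request:
apply_moves(plan=[{"jaw": 0, "x": -0.1, "y": 0, "z": 0, "yaw": 0}, {"jaw": 0, "x": -0.3, "y": 0, "z": 0, "yaw": 0}, {"jaw": 0, "x": -0.5, "y": 0, "z": 0, "yaw": 0}, {"jaw": 0, "x": -0.5, "y": 0, "z": -0.22, "yaw": 0}, {"jaw": 0, "x": -0.5, "y": 0, "z": -0.44, "yaw": 0}, {"jaw": 0, "x": -0.5, "y": 0, "z": -0.66, "yaw": 0}, {"jaw": 0, "x": -0.5, "y": 0, "z": -0.86, "yaw": 0}, {"jaw": 0, "x": -0.5, "y": 0, "z": -1, "yaw": 0}])

```text
clock: 28.15
tcp_pos: [0.4542, 0.1061, 0.3021]
eef_rot: [-0.525, 0.474, 0.525, 0.473]
contact_force: [1.0, 0.0, -4.0]
opening: 0.151
```

Request:
apply_moves(plan=[{"jaw": 0, "x": 0, "y": 0, "z": -0.22, "yaw": 0}, {"jaw": 0, "x": 0, "y": 0, "z": -0.44, "yaw": 0}, {"jaw": 0, "x": 0, "y": 0, "z": -0.66, "yaw": 0}, {"jaw": 0, "x": 0, "y": 0, "z": -0.86, "yaw": 0}, {"jaw": 0, "x": 0, "y": 0, "z": -1, "yaw": 0}, {"jaw": 0, "x": 0, "y": 0, "z": -1, "yaw": 0}, {"jaw": 0, "x": 0, "y": 0, "z": -1, "yaw": 0}, {"jaw": 0, "x": 0, "y": 0, "z": -1, "yaw": 0}])

```text
clock: 29.15
tcp_pos: [0.4758, -0.0903, 0.3024]
eef_rot: [-0.525, 0.473, 0.526, 0.473]
contact_force: [-0.5, 0.1, -4.5]
opening: 0.15
```

```bash
python3 - <<'E'
from h import *
s=st();c=cam("wrist");save(c,"w16");print(go([.4822,-.2416,.148],172))
E
```

```text
t 29.15 grasp [ 0.4757 -0.0903  0.1474] tooly -173.98 open 0.15 F [-0.5  0.1 -4.5] xax [-3.e-04  2.e-04 -1.e+00]
{'x': np.float64(-0.003), 'y': np.float64(0.048), 'z': np.float64(-0.756), 'yaw': np.float64(0.468)}
```

View pics/w16.png

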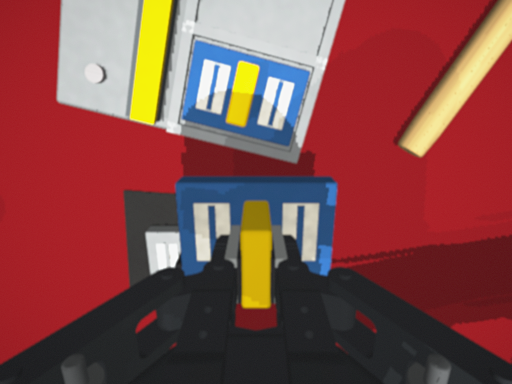

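Request:
apply_moves(plan=[{"jaw": 0, "x": 0, "y": 0.02, "z": -0.2, "yaw": 0.15}, {"jaw": 0, "x": 0, "y": 0.03, "z": -0.4, "yaw": 0.3}, {"jaw": 0, "x": 0, "y": 0.04, "z": -0.6, "yaw": 0.46}, {"jaw": 0, "x": 0, "y": 0.048, "z": -0.756, "yaw": 0.468}, {"jaw": 0, "x": 0, "y": 0.048, "z": -0.756, "yaw": 0.468}, {"jaw": 0, "x": 0, "y": 0.048, "z": -0.756, "yaw": 0.468}, {"jaw": 0, "x": 0, "y": 0.048, "z": -0.756, "yaw": 0.468}, {"jaw": 0, "x": 0, "y": 0.048, "z": -0.756, "yaw": 0.468}])

```text
clock: 30.2
tcp_pos: [0.4824, -0.2415, 0.3027]
eef_rot: [-0.464, 0.534, 0.464, 0.534]
contact_force: [0.3, -0.4, -3.4]
opening: 0.148
```

```bash
python3 - <<'E'
from h import *
import pickle
st();c=cam("wrist");save(c,"w17");pickle.dump(c,open("w17.pkl","wb"));save(c,"w17z",2,(100,0,420,280))
print(go([.4822,-.2416,.0643],172))
E
```

```text
t 30.2 grasp [ 0.4824 -0.2415  0.1477] tooly 172.02 open 0.148 F [ 0.3 -0.4 -3.4] xax [ 3.e-04  0.e+00 -1.e+00]
{'x': np.float64(0.417), 'y': np.float64(0.001), 'z': np.float64(0.0), 'yaw': np.float64(0.0)}
```

View pics/w17z.png

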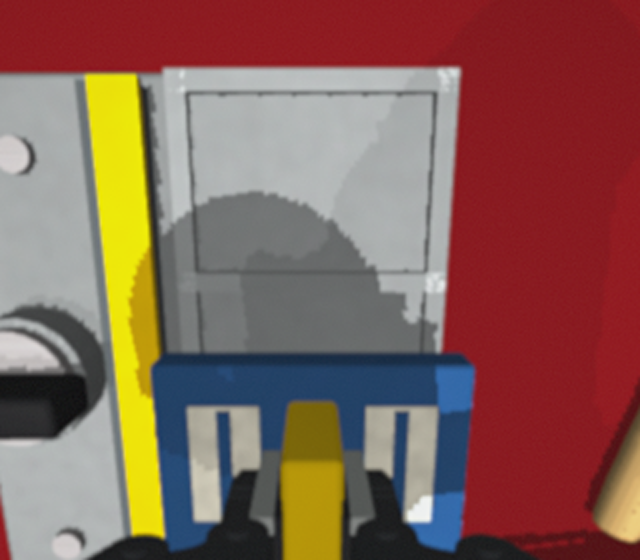

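Request:
apply_moves(plan=[{"jaw": 0, "x": 0.2, "y": 0, "z": -0.006, "yaw": 0}, {"jaw": 0, "x": 0.35, "y": 0, "z": -0.006, "yaw": 0}, {"jaw": 0, "x": 0.4, "y": 0, "z": -0.006, "yaw": 0}, {"jaw": 0, "x": 0.415, "y": 0, "z": -0.006, "yaw": 0}, {"jaw": 0, "x": 0.415, "y": 0, "z": -0.006, "yaw": 0}, {"jaw": 0, "x": 0.415, "y": 0, "z": -0.006, "yaw": 0}, {"jaw": 0, "x": 0.415, "y": 0, "z": -0.006, "yaw": 0}, {"jaw": 0, "x": 0.415, "y": 0, "z": -0.006, "yaw": 0}])

```text
clock: 31.25
tcp_pos: [0.4821, -0.2435, 0.2199]
eef_rot: [-0.464, 0.534, 0.463, 0.534]
contact_force: [-0.7, -0.1, -3.9]
opening: 0.155
```

```bash
python3 - <<'E'
from h import *
st();c=cam("wrist");save(c,"w18z",2,(100,0,420,280))
E
```

```text
t 31.25 grasp [ 0.4822 -0.2435  0.0649] tooly 171.94 open 0.155 F [-0.7 -0.1 -3.9] xax [ 7.e-04 -1.e-04 -1.e+00]
```

View pics/w18z.png

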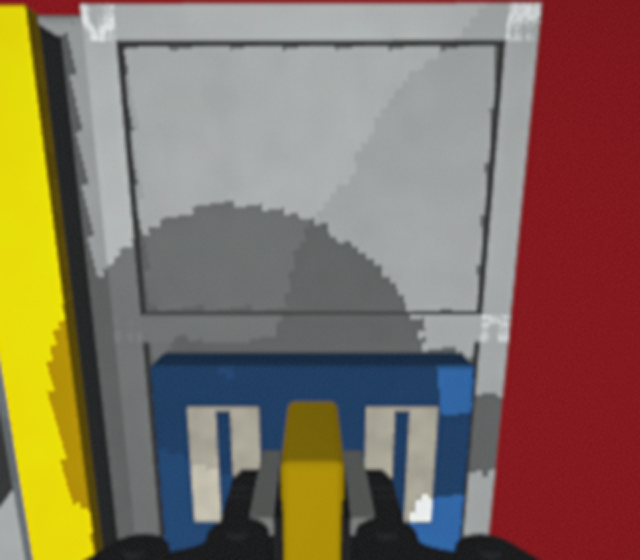

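Request:
apply_moves(plan=[{"jaw": 0, "x": 0.005, "y": 0, "z": 0, "yaw": 0}, {"jaw": 0, "x": 0.006, "y": 0, "z": 0, "yaw": 0}, {"jaw": 20, "x": 0.006, "y": 0, "z": 0, "yaw": 0}, {"jaw": 50, "x": 0.006, "y": 0, "z": 0, "yaw": 0}, {"jaw": 50, "x": 0.006, "y": 0, "z": 0, "yaw": 0}, {"jaw": 50, "x": -0.1, "y": 0, "z": 0, "yaw": 0}, {"jaw": 50, "x": -0.3, "y": 0, "z": 0, "yaw": 0}, {"jaw": 50, "x": -0.4, "y": 0, "z": 0, "yaw": 0}])

```text
clock: 32.3
tcp_pos: [0.4825, -0.2436, 0.3016]
eef_rot: [-0.464, 0.533, 0.463, 0.534]
contact_force: [0.7, -0.6, 0.0]
opening: 0.498
```

Request:
apply_moves(plan=[{"jaw": 60, "x": 0, "y": 0, "z": 0.2, "yaw": 0}, {"jaw": 60, "x": 0, "y": -0.02, "z": 0.4, "yaw": -0.1}, {"jaw": 60, "x": 0, "y": -0.04, "z": 0.6, "yaw": -0.3}, {"jaw": 60, "x": 0, "y": -0.068, "z": 0.8, "yaw": -0.46}, {"jaw": 60, "x": 0, "y": -0.068, "z": 1, "yaw": -0.467}, {"jaw": 60, "x": 0, "y": -0.068, "z": 1, "yaw": -0.467}, {"jaw": 60, "x": 0, "y": -0.068, "z": 1, "yaw": -0.467}, {"jaw": 60, "x": 0, "y": -0.068, "z": 1, "yaw": -0.467}])

```text
clock: 33.3
tcp_pos: [0.5233, -0.0481, 0.2995]
eef_rot: [-0.525, 0.474, 0.525, 0.474]
contact_force: [-0.1, 0.2, -0.1]
opening: 0.594
```

```bash
python3 - <<'E'
from h import *
import pickle
st();c=cam("wrist");save(c,"w19");pickle.dump(c,open("w19.pkl","wb"))
print(go([.529,-.006,.1],186),proj(c,[[.529,-.006,.059]]))
E
```

```text
t 33.3 grasp [ 0.5233 -0.0481  0.1445] tooly -174.1 open 0.594 F [-0.1  0.2 -0.1] xax [-1.e-04 -0.e+00 -1.e+00]
{'x': np.float64(0.222), 'y': np.float64(-0.05), 'z': np.float64(0.207), 'yaw': np.float64(-0.004)} [[243.71455111 246.7748995 ]]
```

View pics/w19.png

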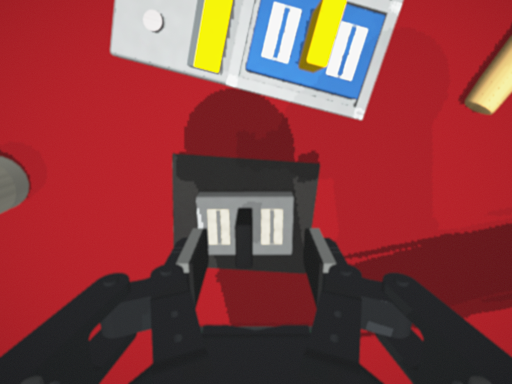

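Request:
apply_moves(plan=[{"jaw": 60, "x": 0, "y": -0.05, "z": 0.207, "yaw": 0}, {"jaw": 60, "x": 0.2, "y": -0.05, "z": 0.207, "yaw": 0}, {"jaw": 60, "x": 0.4, "y": -0.05, "z": 0.207, "yaw": 0}, {"jaw": 60, "x": 0.5, "y": -0.05, "z": 0.207, "yaw": 0}, {"jaw": 30, "x": 0.5, "y": -0.05, "z": 0.207, "yaw": 0}, {"jaw": 0, "x": 0.5, "y": -0.05, "z": 0.207, "yaw": 0}, {"jaw": 0, "x": 0.5, "y": -0.05, "z": 0.207, "yaw": 0}, {"jaw": 0, "x": 0.5, "y": -0.05, "z": 0.207, "yaw": 0}])

```text
clock: 34.35
tcp_pos: [0.5296, -0.0052, 0.2005]
eef_rot: [0.526, -0.473, -0.525, -0.474]
contact_force: [0.0, -0.6, 3.1]
opening: 0.148
```

```bash
python3 - <<'E'
from h import *
import pickle
st()
print(go([.4344,.307,.15],186))
E
```

```text
t 34.35 grasp [ 0.5299 -0.0051  0.0455] tooly -174.04 open 0.148 F [ 0.  -0.6  3.1] xax [ 1.9e-03  4.0e-04 -1.0e+00]
{'x': np.float64(-0.523), 'y': np.float64(0.312), 'z': np.float64(1.602), 'yaw': np.float64(-0.001)}
```

Request:
apply_moves(plan=[{"jaw": 0, "x": -0.1, "y": 0, "z": 0, "yaw": 0}, {"jaw": 0, "x": -0.3, "y": 0, "z": 0, "yaw": 0}, {"jaw": 0, "x": -0.52, "y": 0, "z": 0, "yaw": 0}, {"jaw": 0, "x": -0.52, "y": 0.05, "z": 0.2, "yaw": 0}, {"jaw": 0, "x": -0.52, "y": 0.1, "z": 0.4, "yaw": 0}, {"jaw": 0, "x": -0.52, "y": 0.15, "z": 0.6, "yaw": 0}, {"jaw": 0, "x": -0.52, "y": 0.2, "z": 0.8, "yaw": 0}, {"jaw": 0, "x": -0.52, "y": 0.2, "z": 0.8, "yaw": 0}])

```text
clock: 35.35
tcp_pos: [0.4719, 0.1518, 0.3038]
eef_rot: [-0.526, 0.472, 0.526, 0.473]
contact_force: [-0.8, -0.8, -2.1]
opening: 0.154
```

Request:
apply_moves(plan=[{"jaw": 0, "x": 0, "y": 0.03, "z": 0.2, "yaw": 0}, {"jaw": 0, "x": 0, "y": 0.06, "z": 0.4, "yaw": 0}, {"jaw": 0, "x": 0, "y": 0.09, "z": 0.6, "yaw": 0}, {"jaw": 0, "x": 0, "y": 0.11, "z": 0.8, "yaw": 0}, {"jaw": 0, "x": 0, "y": 0.112, "z": 0.802, "yaw": 0}, {"jaw": 0, "x": 0, "y": 0.112, "z": 0.802, "yaw": 0}, {"jaw": 0, "x": 0, "y": 0.112, "z": 0.802, "yaw": 0}, {"jaw": 0, "x": 0, "y": 0.112, "z": 0.802, "yaw": 0}])

```text
clock: 36.35
tcp_pos: [0.4342, 0.3062, 0.3036]
eef_rot: [-0.525, 0.474, 0.525, 0.474]
contact_force: [-0.5, -0.7, -2.8]
opening: 0.153
```

```bash
python3 - <<'E'
from h import *
st();c=cam("wrist");save(c,"w20")
print(go([.4344,.307,.05],186),)
E
```

```text
t 36.35 grasp [0.4342 0.3062 0.1486] tooly -174.11 open 0.153 F [-0.5 -0.7 -2.8] xax [ 0.e+00  1.e-04 -1.e+00]
{'x': np.float64(0.493), 'y': np.float64(-0.002), 'z': np.float64(0.003), 'yaw': np.float64(-0.004)}
```

View pics/w20.png

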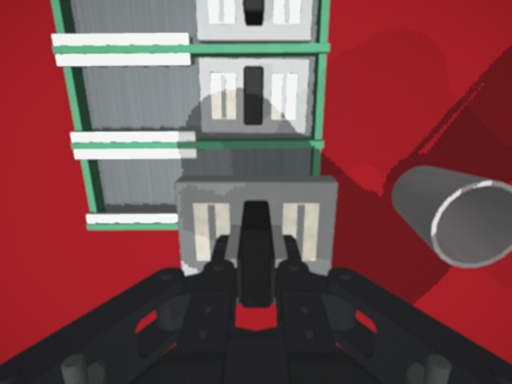

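Request:
apply_moves(plan=[{"jaw": 0, "x": 0.2, "y": 0, "z": 0.006, "yaw": 0}, {"jaw": 0, "x": 0.35, "y": 0, "z": 0.006, "yaw": 0}, {"jaw": 0, "x": 0.42, "y": 0, "z": 0.006, "yaw": 0}, {"jaw": 0, "x": 0.46, "y": 0, "z": 0.006, "yaw": 0}, {"jaw": 0, "x": 0.48, "y": 0, "z": 0.006, "yaw": 0}, {"jaw": 0, "x": 0.49, "y": 0, "z": 0.006, "yaw": 0}, {"jaw": 0, "x": 0.49, "y": 0, "z": 0.006, "yaw": 0}, {"jaw": 0, "x": 0.49, "y": 0, "z": 0.006, "yaw": 0}])

```text
clock: 37.4
tcp_pos: [0.4339, 0.3084, 0.206]
eef_rot: [-0.525, 0.473, 0.525, 0.474]
contact_force: [-0.3, -0.1, -2.7]
opening: 0.155
```

```bash
python3 - <<'E'
from h import *
st();c=cam("wrist");save(c,"w21")
E
```

```text
t 37.4 grasp [0.4339 0.3085 0.051 ] tooly -174.04 open 0.155 F [-0.3 -0.1 -2.7] xax [ 5.e-04  7.e-04 -1.e+00]
```

View pics/w21.png

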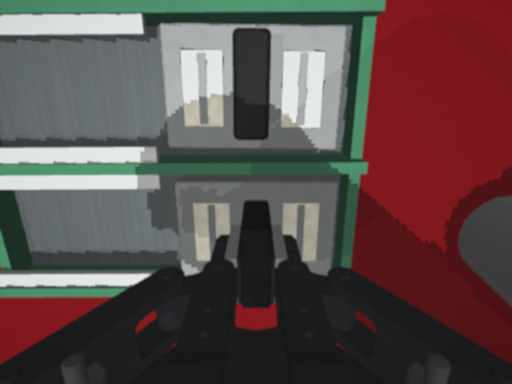

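Request:
apply_moves(plan=[{"jaw": 0, "x": 0.01, "y": 0, "z": 0, "yaw": 0}, {"jaw": 0, "x": 0.012, "y": 0, "z": 0, "yaw": 0}, {"jaw": 20, "x": 0.012, "y": 0, "z": 0, "yaw": 0}, {"jaw": 60, "x": 0.012, "y": 0, "z": 0, "yaw": 0}, {"jaw": 60, "x": 0.012, "y": 0, "z": 0, "yaw": 0}, {"jaw": 60, "x": -0.1, "y": 0, "z": 0, "yaw": 0}, {"jaw": 60, "x": -0.3, "y": 0, "z": 0, "yaw": 0}, {"jaw": 60, "x": -0.6, "y": 0, "z": 0, "yaw": 0}])

```text
clock: 38.45
tcp_pos: [0.4334, 0.3078, 0.3254]
eef_rot: [0.525, -0.475, -0.525, -0.472]
contact_force: [0.8, 1.8, 0.1]
opening: 0.6
```

Request:
apply_moves(plan=[{"jaw": 60, "x": -0.2, "y": 0, "z": -0.2, "yaw": 0}, {"jaw": 60, "x": -0.4, "y": -0.05, "z": -0.4, "yaw": -0.2}, {"jaw": 60, "x": -0.4, "y": -0.1, "z": -0.6, "yaw": -0.5}, {"jaw": 60, "x": -0.4, "y": -0.15, "z": -0.8, "yaw": -0.8}, {"jaw": 60, "x": -0.4, "y": -0.2, "z": -1, "yaw": -1}, {"jaw": 60, "x": -0.4, "y": -0.2, "z": -1, "yaw": -1}, {"jaw": 60, "x": -0.4, "y": -0.2, "z": -1, "yaw": -1}, {"jaw": 60, "x": -0.4, "y": -0.2, "z": -1, "yaw": -1}])

```text
clock: 39.45
tcp_pos: [0.4941, 0.1142, 0.4055]
eef_rot: [-0.63, 0.321, 0.63, 0.321]
contact_force: [-0.4, 0.0, 1.2]
opening: 0.601
```

```bash
python3 - <<'E'
from h import *
st();c=cam("wrist");save(c,"w22")
print(go([.57,-.2,.25],262),)
c=cam("top");save(c,"t22z",2.5,(90,120,410,300))
E
```

```text
t 39.45 grasp [0.4941 0.1142 0.2505] tooly -144.03 open 0.601 F [-0.4  0.   1.2] xax [-0.e+00  1.e-04 -1.e+00]
{'x': np.float64(0.002), 'y': np.float64(0.616), 'z': np.float64(-1.494), 'yaw': np.float64(-1.534)}
```

View pics/t22z.png

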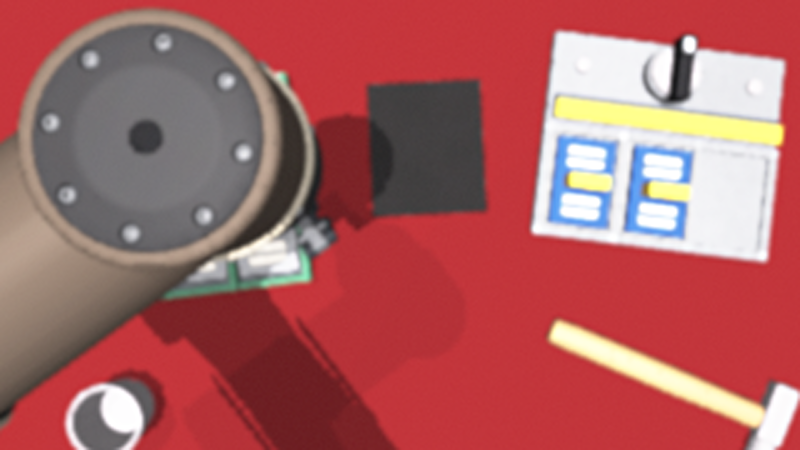

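View pics/w22.png

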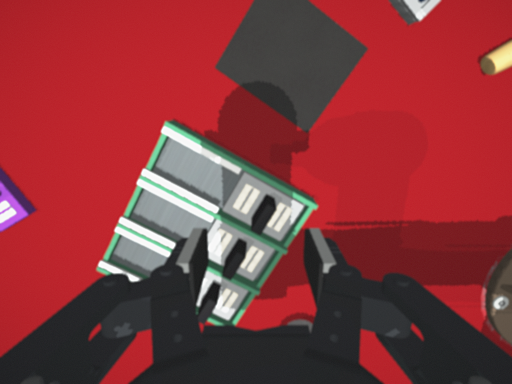

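Request:
apply_moves(plan=[{"jaw": 60, "x": 0, "y": 0.1, "z": -0.2, "yaw": -0.2}, {"jaw": 60, "x": 0, "y": 0.2, "z": -0.4, "yaw": -0.4}, {"jaw": 60, "x": 0, "y": 0.3, "z": -0.6, "yaw": -0.7}, {"jaw": 60, "x": 0, "y": 0.4, "z": -0.8, "yaw": -1}, {"jaw": 60, "x": 0, "y": 0.45, "z": -1, "yaw": -1}, {"jaw": 60, "x": 0, "y": 0.45, "z": -1, "yaw": -1}, {"jaw": 60, "x": 0, "y": 0.45, "z": -1, "yaw": -1}, {"jaw": 60, "x": 0, "y": 0.45, "z": -1, "yaw": -1}])

```text
clock: 40.55
tcp_pos: [0.5388, -0.1003, 0.4056]
eef_rot: [0.692, -0.147, -0.692, -0.147]
contact_force: [-0.8, 0.7, -0.8]
opening: 0.603
```

```bash
python3 - <<'E'
from h import *
st();print(go([.53,-.26,.25],262),)
E
```

```text
t 40.55 grasp [ 0.5388 -0.1003  0.2506] tooly -113.98 open 0.603 F [-0.8  0.7 -0.8] xax [ 2.e-04  1.e-04 -1.e+00]
{'x': np.float64(0.003), 'y': np.float64(0.748), 'z': np.float64(-0.284), 'yaw': np.float64(-0.533)}
```

Request:
apply_moves(plan=[{"jaw": 60, "x": 0, "y": 0.15, "z": -0.1, "yaw": -0.2}, {"jaw": 60, "x": 0, "y": 0.3, "z": -0.2, "yaw": -0.4}, {"jaw": 60, "x": 0, "y": 0.45, "z": -0.4, "yaw": -0.533}, {"jaw": 60, "x": 0, "y": 0.6, "z": -0.6, "yaw": -0.533}, {"jaw": 60, "x": 0, "y": 0.6, "z": -0.6, "yaw": -0.533}, {"jaw": 60, "x": 0, "y": 0.6, "z": -0.6, "yaw": -0.533}, {"jaw": 60, "x": 0, "y": 0.6, "z": -0.6, "yaw": -0.533}, {"jaw": 60, "x": 0, "y": 0.6, "z": -0.6, "yaw": -0.533}])

```text
clock: 41.55
tcp_pos: [0.5994, -0.2587, 0.4062]
eef_rot: [0.706, -0.049, -0.705, -0.049]
contact_force: [-0.2, -1.1, 0.9]
opening: 0.595
```

```bash
python3 - <<'E'
from h import *
import pickle
s=st();c=cam("wrist");save(c,"w23");pickle.dump(c,open("w23.pkl","wb"));print(go([.601,-.2583,.12],262),proj(c,[.601,-.2583,.088]))
H=hsv(c);k=(H[...,2]<60)
print(blobs(k,100))
E
```

```text
t 41.55 grasp [ 0.5995 -0.2587  0.2512] tooly -97.98 open 0.595 F [-0.2 -1.1  0.9] xax [ 9.e-04 -1.e-04 -1.e+00]
{'x': np.float64(0.656), 'y': np.float64(-0.004), 'z': np.float64(-0.006), 'yaw': np.float64(0.0)} [[255.91487583 173.58027928]]
[([256.3, 173.7], 639, [249, 140, 22, 60]), ([121.0, 225.0], 1271, [99, 177, 43, 91]), ([113.0, 240.9], 241, [107, 213, 15, 56]), ([255.3, 333.4], 39279, [0, 230, 512, 154]), ([18.1, 282.5], 217, [0, 248, 39, 69])]
```

View pics/w23.png

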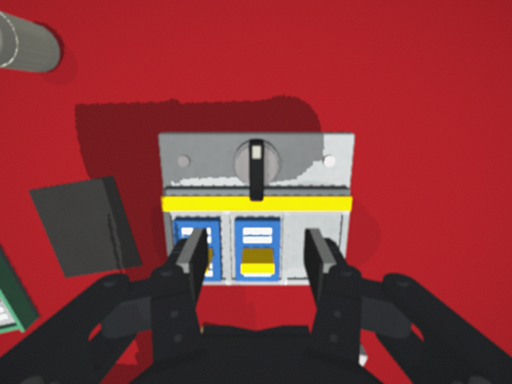

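Request:
apply_moves(plan=[{"jaw": 60, "x": 0.25, "y": 0, "z": -0.006, "yaw": 0}, {"jaw": 60, "x": 0.5, "y": 0, "z": -0.006, "yaw": 0}, {"jaw": 60, "x": 0.7, "y": 0, "z": -0.006, "yaw": 0}, {"jaw": 60, "x": 0.8, "y": 0, "z": -0.006, "yaw": 0}, {"jaw": 60, "x": 0.86, "y": 0, "z": -0.006, "yaw": 0}, {"jaw": 60, "x": 0.87, "y": 0, "z": -0.006, "yaw": 0}, {"jaw": 60, "x": 0.87, "y": 0, "z": -0.006, "yaw": 0}, {"jaw": 60, "x": 0.87, "y": 0, "z": -0.006, "yaw": 0}])

```text
clock: 42.6
tcp_pos: [0.6011, -0.2599, 0.2326]
eef_rot: [0.706, -0.05, -0.705, -0.05]
contact_force: [-0.0, 0.3, 0.1]
opening: 0.604
```

Request:
apply_moves(plan=[{"jaw": 45, "x": 0, "y": 0, "z": 0, "yaw": 0}, {"jaw": 35, "x": 0, "y": 0, "z": 0, "yaw": 0}, {"jaw": 25, "x": 0, "y": 0, "z": 0, "yaw": 0}, {"jaw": 0, "x": 0, "y": 0, "z": 0, "yaw": 0}, {"jaw": 0, "x": 0, "y": 0, "z": 0, "yaw": 0}, {"jaw": 0, "x": 0, "y": 0, "z": 0, "yaw": 0}, {"jaw": 0, "x": 0, "y": 0, "z": 0, "yaw": 0}, {"jaw": 0, "x": 0, "y": 0, "z": 0, "yaw": 0}])

```text
clock: 43.6
tcp_pos: [0.6008, -0.2596, 0.2318]
eef_rot: [0.705, -0.05, -0.705, -0.05]
contact_force: [-2.4, 4.2, 5.1]
opening: 0.172
```

```bash
python3 - <<'E'
from h import *
s=st();c=cam("wrist");save(c,"w24");print(np.round(s["wrist_torque"],2))
E
```

```text
t 43.6 grasp [ 0.6008 -0.2596  0.0768] tooly -98.04 open 0.172 F [-2.4  4.2  5.1] xax [ 2.e-04  2.e-04 -1.e+00]
[1.56 0.53 0.09]
```

View pics/w24.png

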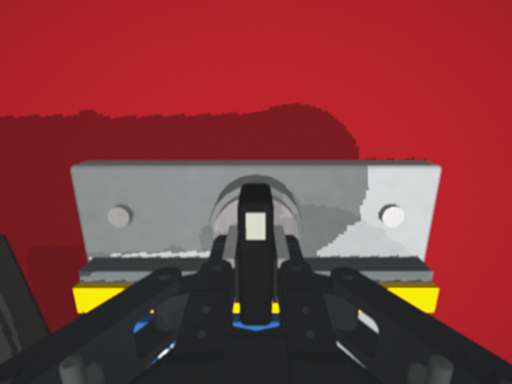

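Pinched with small side forces. Turning clockwise (+yaw), first 30°.

Request:
apply_moves(plan=[{"jaw": 0, "x": 0, "y": 0, "z": 0, "yaw": 0.15}, {"jaw": 0, "x": 0, "y": 0, "z": 0, "yaw": 0.3}, {"jaw": 0, "x": 0, "y": 0, "z": 0, "yaw": 0.45}, {"jaw": 0, "x": 0, "y": 0, "z": 0, "yaw": 0.6}, {"jaw": 0, "x": 0, "y": 0, "z": 0, "yaw": 0.75}, {"jaw": 0, "x": 0, "y": 0, "z": 0, "yaw": 0.9}, {"jaw": 0, "x": 0, "y": 0, "z": 0, "yaw": 1}, {"jaw": 0, "x": 0, "y": 0, "z": 0, "yaw": 1}])

```text
clock: 44.65
tcp_pos: [0.6009, -0.2594, 0.2318]
eef_rot: [0.668, -0.23, -0.668, -0.231]
contact_force: [-1.1, 5.4, 5.1]
opening: 0.174
```

```bash
python3 - <<'E'
from h import *
s=st();c=cam("wrist");save(c,"w25");print(np.round(s["wrist_torque"],2))
E
```

```text
t 44.65 grasp [ 0.6009 -0.2593  0.0768] tooly -128.08 open 0.174 F [-1.1  5.4  5.1] xax [ 3.e-04  4.e-04 -1.e+00]
[2.13 0.49 0.06]
```

View pics/w25.png

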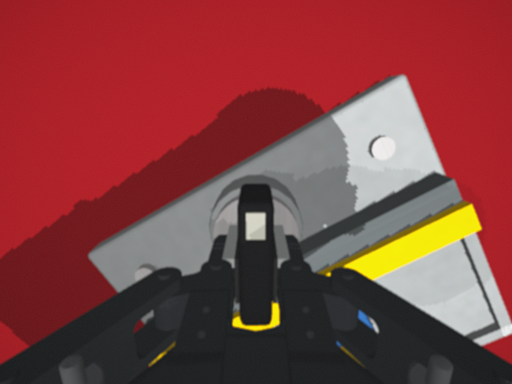

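Request:
apply_moves(plan=[{"jaw": 0, "x": 0, "y": 0, "z": 0, "yaw": 0.15}, {"jaw": 0, "x": 0, "y": 0, "z": 0, "yaw": 0.3}, {"jaw": 0, "x": 0, "y": 0, "z": 0, "yaw": 0.45}, {"jaw": 0, "x": 0, "y": 0, "z": 0, "yaw": 0.6}, {"jaw": 0, "x": 0, "y": 0, "z": 0, "yaw": 0.75}, {"jaw": 0, "x": 0, "y": 0, "z": 0, "yaw": 0.9}, {"jaw": 0, "x": 0, "y": 0, "z": 0, "yaw": 1}, {"jaw": 0, "x": 0, "y": 0, "z": 0, "yaw": 1}])

```text
clock: 45.7
tcp_pos: [0.601, -0.2593, 0.2318]
eef_rot: [0.586, -0.396, -0.586, -0.396]
contact_force: [-0.4, 7.1, 6.4]
opening: 0.174
```

Request:
apply_moves(plan=[{"jaw": 0, "x": 0, "y": 0, "z": 0, "yaw": 0.15}, {"jaw": 0, "x": 0, "y": 0, "z": 0, "yaw": 0.3}, {"jaw": 0, "x": 0, "y": 0, "z": 0, "yaw": 0.45}, {"jaw": 0, "x": 0, "y": 0, "z": 0, "yaw": 0.6}, {"jaw": 0, "x": 0, "y": 0, "z": 0, "yaw": 0.75}, {"jaw": 0, "x": 0, "y": 0, "z": 0, "yaw": 0.83}, {"jaw": 0, "x": 0, "y": 0, "z": 0, "yaw": 0.86}, {"jaw": 0, "x": 0, "y": 0, "z": 0, "yaw": 0.86}])

```text
clock: 46.7
tcp_pos: [0.6012, -0.2592, 0.2318]
eef_rot: [-0.483, 0.516, 0.483, 0.517]
contact_force: [0.8, 7.1, 4.9]
opening: 0.165
```

```bash
python3 - <<'E'
from h import *
s=st();c=cam("wrist");save(c,"w26");print(np.round(s["wrist_torque"],2));c=cam("top");save(c,"t26z",3,(290,110,420,240))
E
```

```text
t 46.7 grasp [ 0.6014 -0.2591  0.0768] tooly 176.13 open 0.165 F [0.8 7.1 4.9] xax [ 1.3e-03  7.0e-04 -1.0e+00]
[ 2.53 -0.04 -0.18]
```

View pics/w26.png

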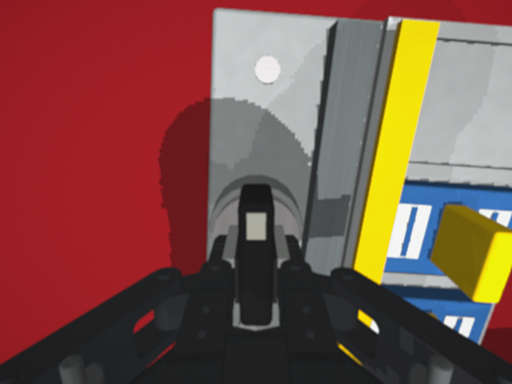

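Request:
apply_moves(plan=[{"jaw": 20, "x": 0, "y": 0, "z": 0, "yaw": 0}, {"jaw": 35, "x": 0, "y": 0, "z": 0, "yaw": 0}, {"jaw": 50, "x": 0, "y": 0, "z": 0, "yaw": 0}, {"jaw": 50, "x": 0, "y": 0, "z": 0, "yaw": 0}, {"jaw": 50, "x": 0, "y": 0, "z": 0, "yaw": 0}, {"jaw": 50, "x": -0.2, "y": 0, "z": 0, "yaw": 0}, {"jaw": 50, "x": -0.45, "y": 0, "z": 0, "yaw": 0}, {"jaw": 50, "x": -0.7, "y": 0, "z": 0, "yaw": 0}])

```text
clock: 47.8
tcp_pos: [0.6006, -0.2599, 0.3729]
eef_rot: [-0.483, 0.517, 0.483, 0.516]
contact_force: [2.2, -0.5, -0.1]
opening: 0.499
```

Request:
apply_moves(plan=[{"jaw": 50, "x": -0.2, "y": 0.25, "z": -0.1, "yaw": 0}, {"jaw": 50, "x": -0.2, "y": 0.35, "z": -0.2, "yaw": 0}, {"jaw": 50, "x": -0.2, "y": 0.35, "z": -0.3, "yaw": 0}, {"jaw": 50, "x": -0.2, "y": 0.35, "z": -0.3, "yaw": 0}, {"jaw": 50, "x": -0.2, "y": 0.35, "z": -0.3, "yaw": 0}, {"jaw": 50, "x": -0.2, "y": 0.35, "z": -0.3, "yaw": 0}, {"jaw": 50, "x": -0.2, "y": 0.35, "z": -0.3, "yaw": 0}, {"jaw": 50, "x": -0.2, "y": 0.35, "z": -0.3, "yaw": 0}])

```text
clock: 48.8
tcp_pos: [0.5271, -0.3148, 0.4114]
eef_rot: [-0.483, 0.516, 0.483, 0.516]
contact_force: [-0.5, 0.1, 0.2]
opening: 0.499
```

```bash
python3 - <<'E'
from h import *
s=st();c=cam("wrist");save(c,"w27");c=cam("top");save(c,"t27");c=cam("scene");save(c,"s27")
E
```

```text
t 48.8 grasp [ 0.5271 -0.3148  0.2564] tooly 176.17 open 0.499 F [-0.5  0.1  0.2] xax [-2.e-04  0.e+00 -1.e+00]
```

View pics/w27.png

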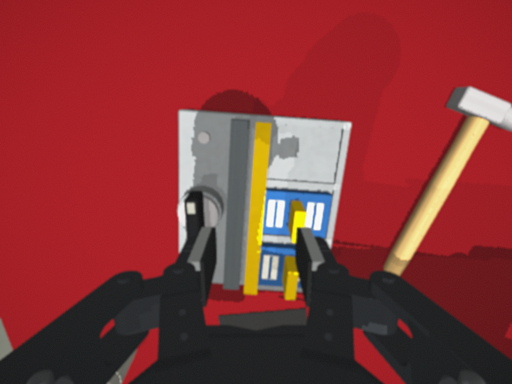

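View pics/t27.png

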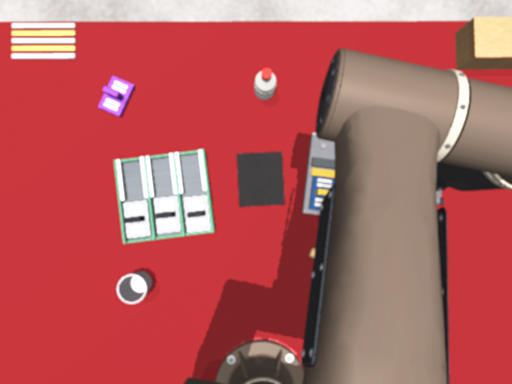

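View pics/s27.png

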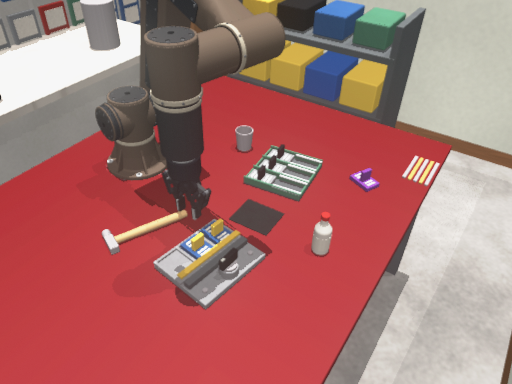

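Request:
apply_moves(plan=[{"jaw": 50, "x": 0, "y": 0.2, "z": -0.2, "yaw": 0}, {"jaw": 50, "x": 0, "y": 0.3, "z": -0.4, "yaw": 0}, {"jaw": 50, "x": 0, "y": 0.3, "z": -0.4, "yaw": 0}, {"jaw": 50, "x": 0, "y": 0.3, "z": -0.4, "yaw": 0}, {"jaw": 50, "x": 0, "y": 0.3, "z": -0.4, "yaw": 0}, {"jaw": 50, "x": 0, "y": 0.3, "z": -0.4, "yaw": 0}, {"jaw": 50, "x": 0, "y": 0.3, "z": -0.4, "yaw": 0}, {"jaw": 50, "x": 0, "y": 0.3, "z": -0.4, "yaw": 0}])

```text
clock: 49.95
tcp_pos: [0.4618, -0.3906, 0.4115]
eef_rot: [-0.483, 0.516, 0.483, 0.516]
contact_force: [0.5, 0.3, 0.6]
opening: 0.501
```

```bash
python3 - <<'E'
from h import *
import pickle
s=st();c=cam("wrist");save(c,"w28");save(c,"w28z",3,(60,140,310,330));pickle.dump(c,open("w28.pkl","wb"));c=cam("top");save(c,"t28z",3,(280,110,420,240))
E
```

```text
t 49.95 grasp [ 0.4618 -0.3906  0.2565] tooly 176.17 open 0.501 F [0.5 0.3 0.6] xax [ 0.  0. -1.]
```

View pics/w28z.png

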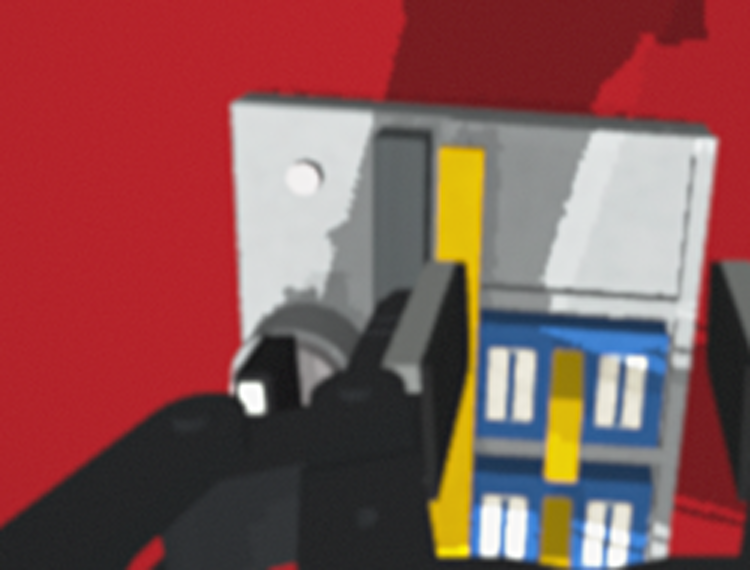

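View pics/t28z.png

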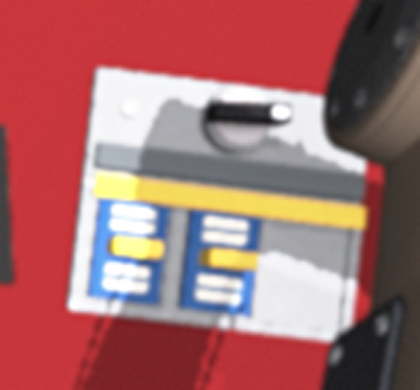

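```bash
python3 - <<'E'
from h import *
import pickle
th=np.radians(-8);R=np.array([[np.cos(th),-np.sin(th)],[np.sin(th),np.cos(th)]]);b=np.array([.5218,-.2472])
L=lambda A:((A[:,:2]-b)@R*1000).round(1).tolist()
c=pickle.load(open("w28.pkl","rb"));u=lambda a:np.array(a,float)/3+[60,140]
print('strip',L(ray(c,u([[485,150],[439,150],[469,545],[430,545]]),.046)))
c=cam("top");H=hsv(c)
y=(H[...,0]>20)&(H[...,0]<34)&(H[...,1]>150);ys,xs=np.nonzero(y)
k=(xs>305)&(xs<408)&(ys>160)&(ys<187)
print('strip c top',L(ray(c,[[xs[k].mean(),ys[k].mean()]],.046)))
m=(H[...,2]<45);print([q for q in blobs(m,15) if 330<q[0][0]<390 and q[0][1]<165])
n,l,stt,ce=cv2.connectedComponentsWithStats(m.astype(np.uint8))
for i in range(1,n):
  if 330<ce[i][0]<390 and ce[i][1]<165 and stt[i,4]>15:
    yy,xx=np.nonzero(l==i);P=ray(c,np.c_[xx,yy],.085)[:,:2]@R;P-=P.mean(0);w,v=np.linalg.eigh(P.T@P);d=v[:,1];print('bar dir in bed deg',np.degrees(np.arctan2(d[1],d[0])))
E
```

```text
strip [[-0.5, -115.1], [18.2, -113.7], [-0.5, 80.6], [17.9, 81.9]]
strip c top [[9.2, -19.0]]
[([357.2, 148.1], 59, [349, 145, 21, 6])]
bar dir in bed deg 88.85759685438316
```

```bash
python3 - <<'E'
from h import *
c=cam("top");save(c,"t29",2,(90,110,410,300));st()
E
```

```text
t 50.15 grasp [ 0.4617 -0.3908  0.2565] tooly 176.15 open 0.502 F [-0.2 -0.4  0.4] xax [ 1.e-04  0.e+00 -1.e+00]
```

View pics/t29.png

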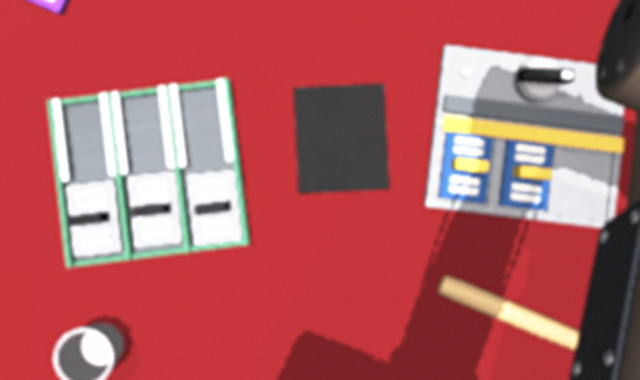

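Three greys in the lane fronts, two blues in nests under the strip, knob turned, bystanders unmoved. Handing in.

```bash
python3 -c "
from cell import *
print(job_done())"
```

```text
the job is handed in; nothing more can be done
None
```

The job is done and handed in at about 50 s on the robot's clock. There were two blue frames; the rear of the middle lane was empty.

- **Blue frames:** I slid each one forward from under the lips, lifted it out and laid it flat: the lane 0 blue in nest 2, the lane 2 blue in nest 1.
- **Grey frames:** All three lie flat in the front halves, one per lane. The lane 0 and lane 2 greys swapped lanes: lane 2's went straight to lane 0, and lane 0's waited on the mat and then went to lane 2.
- **Knob:** I turned it about 86° clockwise.

Last checks:
- **Clamp strip:** It measured from about 0 to 18 mm along the bed's x, which is the full 22 mm travel over the frames' edges. It stayed there after I released the knob.
- **Bystanders:** The oil bottle, hammer and tin showed no movement in any picture. The last picture showed all of the tin but only part of the hammer and no bottle.
- **Disturbances:** I saw no knocked frame and no slip of the grip.

Two measurements disagreed:
- **Knob bar angle:** The top view gave about 91° instead of 86°. I put this down to the bar's visible sides and relied on the strip position.
- **Nest position:** My first estimate, from the bed's corner, was about 7 mm off. I placed by the measured nest outlines instead.

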